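Fetch the ball valve from behind the couplings

ROBOT

A 6-joint arm with a two-finger parallel gripper is mounted at the origin on the work surface. World frame = base frame: x ahead of the robot, y to its left, z up, the work surface at z = 0. Lengths are in m, angles in rad, forces in N, time in s.
With the tool pointing down it reaches from about 0.3 to 0.875 m from the base axis. Payload 6.4 kg.
Tool frame: the origin (TCP) lies on the front face of the gripper's body, between the roots of the fingers; the fingertips stand 73 mm ahead of it and the grasp point (between the pads) lies ctrl.pinch_z ahead of it (ctrl.pinch_z is the distance from the TCP to the grasp point, in m); z points along the fingers, x is the direction in which the jaws open and shut, and the axes are right-handed (so a half turn about z gives the same grasp; the last joint's range is limited). The gripper opens to 85 mm and grips with 20 to 120 N. Pads are 22 mm wide; open, the fingers measure 114 mm over their backs; the gripper's body (76 mm by 85 mm) begins 54 mm behind the grasp point. The pads swing forward as they close: fully open they stand 13 mm farther back than shut.
Start: joints at [1.018, 0.181, 1.607, -0, 1.354, -0.206], TCP at [0.195, 0.541, 0.304] pointing down, gripper open.
Joint ranges: [-2.99, 2.99], [-0.89, 2.07], [0.3, 2.58], [-1.14, 4.28], [0, 2.63], [-3.12, 3.12]. Speed limits (rad/s): [2.57, 2.57, 3.01, 3.14, 3.14, 3.14].

INTERFACE

Orientations are given as a unit quaternion [w, x, y, z].
In Python, from bench import ctrl gives the robot as it stands.
- The arm moves only by the tool move_arm, never from a script. Its argument "rows" is text: rows parted by semicolons, each of 7 numbers parted by spaces: the shift along the tool's x, y, z in cm, then the turn, a rotation vector about the tool's x, y, z in degrees, then the opening, from 0 (shut) to 1 (fully open). In form: x y z rx ry rz grip; .... A call has 1 to 20 rows; each row shifts and turns the commanded pose from where the row before left it, along the tool's axes as they then stand; what a row does not reach is not made up. A row lasts 1/10 s, in which the tool goes at most 50 mm and 8.59 degrees, less where a joint would pass 70% of its speed; a pose out of reach is approached as far as the arm can. A call with a gripper value outside its range is refused whole. The fingers move at their own pace and stop on an object; the grip force is fixed at half the most. Time passes only in rows, so rows that do not move let the fingers close. It gives the time, the measured TCP pose, the force and the opening at its end, in the units of the state.
- ctrl.get_obs(): the state, without advancing time (a new reading comes with each control period).
- ctrl.camera(name): name is "side" or "top"; returns a dict with "color" (480x640x3 uint8, blue, green, red), "fx", "fy", "cx", "cy" (pixels), "k1" (the pictures are not rectified: a ray, as slopes to the right and down, at radius r is drawn at 1 + k1 r^2 times it, then the intrinsics apply), "rvec" (rotation vector, rad) and "tvec" (3), from world to camera coordinates, as OpenCV has them. Camera axes: x right, y down, z forward; pixel columns grow to the right and rows downward; lengths in m; the calibration is good to about 2 mm. A picture is of the moment at which its call begins. There is no depth.
- ctrl.hand_in(): hands the job in, once; it reports no verdict.
Trained networks look in the newest picture that a camera, given by its name, has taken for a name from the list of things; names that differ only in an ending like _2 or _b are one class to them, and where a whole thing is asked for, a point or a joint stands for the part that bears it (a point fixed in the world has none). Each returns a list of dicts, best first, with "confidence" (0 to 1); they miss things now and then, are a little off and sometimes report something else, mostly with a low value. They report only what shows in the picture. A call takes as long as a camera call. They do not tell look-alikes from the thing itself.
- ctrl.look_for(camera, query): "bbox" ([left, top, right, bottom] in pixels, round what is visible of it).
- ctrl.trace(camera, query): "region" (480x640 bool, what is visible of it) and "bbox" ([left, top, right, bottom] in pixels, round what is visible of it).
The state is a dict: "time_s": time; "q": joint angles; "dq": joint speeds; "joint_efforts": joint torques, N m; "eef_pos": TCP position; "eef_rot": TCP orientation; "wrist_force": force on the tool from outside, world axes, zero at the start; "torque": the same for the moment, N m; "opening": opening from 0.0 (shut) to 1.0 (fully open).
Only numpy, scipy, OpenCV 4.12 (cv2) and the standard library are available. Lean on these libraries where they do the work, as an engineer would, in place of code of your own. Each camera call takes 0.05 s, during which the arm holds its last target.

TASK

A customer wants the grey ball valve with the red T-handle that lies at the back of the plywood stock bin. First stand the three tall pipe couplings that are in front of it upright on the black rubber mat, then lift the valve out and set it handle up on the floor of the empty, larger compartment of the green order tray; only after that stand each coupling back upright on the very ring in the bin where you found it. Set things down rather than dropping them, and leave the other fittings in the bin and tray where they are.

Things in the scene. Friction and masses are not known exactly. Their poses are not given: they have to be found in the camera images.
- white_coupling: White plastic slip coupling: a straight open tube standing upright, outside diameter 52 mm (end collars 54), 180 mm tall, wall 3.5 mm, 130 g. Origin: centre of its underside, z up the tube.
- grey_reducer: Dark grey reducing coupling standing upright, wide end down: outside diameter 56 mm for the lower 70 mm, tapering to 42 mm from 88 mm up to the top at 172 mm; open tube, wall 3.5 mm, 150 g. Origin: centre of its underside, z up.
- orange_sleeve: Orange repair sleeve: a straight open tube standing upright, outside diameter 50 mm with thin beads (53.5 mm) near both ends, 188 mm tall, wall 3.5 mm, 140 g. Origin: centre of its underside, z up.
- valve: Dark grey union ball valve with red T-handle, 320 g, on a square foot. 130 mm along its pipe axis (its y), 62 across the ribbed nuts (its x), 84 high. Red handle bar: 76 mm long in y, 13 thick in x, 60 to 84 mm above the underside, centred, rigid (does not turn). Barrel between the nuts: 48 mm long, 51 in diameter, axis 33 mm up. Origin: centre of the underside, z up.
- bin: Plywood stock bin, fixed, 240 mm deep (x, to the back), 290 wide (y). Floor top 12 mm up; front lip 45 high; 10 mm side panels rise from 50 to 100; back 100 high. Black 57 mm rings on the floor at x -35, y -62, 0, +62 mm: at the start one coupling stands within 3 mm of each centre, any order; the valve lies behind at about x +36, its pipe axis along the bin's y. Origin: centre of the underside.
- mat: Black ribbed rubber counter mat, fixed, 170 mm (x) by 240 mm (y), 6 mm thick; the empty side area for standing the couplings on. Origin: centre of its underside, x and y along its sides.
- tray: Green order tray, fixed, open top, 200 mm (x) by 250 (y) outside, 60 high, walls and floor 4 mm thick. A divider 50 mm high runs along x at y = +36 mm in its frame: the larger compartment (empty) spans y -121 to +34 and x -96 to +96 mm, middle at y -43; the smaller at +y holds the brass nipple. Origin: centre of the underside.
- elbow: Small copper-coloured 90-degree elbow lying in the back of the bin on the +y side of the valve, about 50 mm by 50 mm, 36 mm high; stays there. Origin: under the bend, at its underside; the legs point 32 mm along its own x and y.
- tee: Small white plastic tee lying in the back of the bin on the -y side of the valve, run 64 mm long along its own x, branch 32 mm along its y, 36 mm high; stays there. Origin: under the crossing, at its underside.
- brass_nipple: Brass threaded nipple with a hexagon collar (42 mm), 50 mm tall, standing in the smaller compartment of the tray; stays there. Origin: centre of its underside.
There are look-alikes about, which are no part of the job. What is shaped like the valve but pink is not meant.

How it is judged:
On the way, in this order (a step that is already met when the one before it is completed fails the run):
1. all three couplings stand upright on the rubber mat, let go (x of white_coupling in the frame of mat between -0.075 and 0.075 m and y of white_coupling in the frame of mat between -0.11 and 0.11 m and z of white_coupling in the frame of mat between 0.003 and 0.01 m and linear speed of each of white_coupling, grey_reducer, orange_sleeve below 0.03 m/s and angle between each of white_coupling, grey_reducer, orange_sleeve's own z axis and vertical below 0.1 rad and contact force between each of white_coupling, grey_reducer, orange_sleeve and the fingers below 0.05 N and x of grey_reducer in the frame of mat between -0.075 and 0.075 m and y of grey_reducer in the frame of mat between -0.11 and 0.11 m and z of grey_reducer in the frame of mat between 0.003 and 0.01 m and x of orange_sleeve in the frame of mat between -0.075 and 0.075 m and y of orange_sleeve in the frame of mat between -0.11 and 0.11 m and z of orange_sleeve in the frame of mat between 0.003 and 0.01 m), for 0.2 s.
2. the valve stands handle up on the floor of the tray's larger compartment, let go, while the couplings still stand on the mat (x of valve in the frame of tray between -0.075 and 0.075 m and y of valve in the frame of tray between -0.1 and 0.013 m and z of valve in the frame of tray between 0 and 0.01 m and linear speed of each of valve, white_coupling, grey_reducer, orange_sleeve below 0.03 m/s and angle between each of valve, white_coupling, grey_reducer, orange_sleeve's own z axis and vertical below 0.1 rad and contact force between valve and the fingers below 0.05 N and x of white_coupling in the frame of mat between -0.075 and 0.075 m and y of white_coupling in the frame of mat between -0.11 and 0.11 m and z of white_coupling in the frame of mat between 0.003 and 0.01 m and x of grey_reducer in the frame of mat between -0.075 and 0.075 m and y of grey_reducer in the frame of mat between -0.11 and 0.11 m and z of grey_reducer in the frame of mat between 0.003 and 0.01 m and x of orange_sleeve in the frame of mat between -0.075 and 0.075 m and y of orange_sleeve in the frame of mat between -0.11 and 0.11 m and z of orange_sleeve in the frame of mat between 0.003 and 0.01 m), for 0.2 s.
At the end, for the whole second after the job is handed in: The valve stands handle up (within 0.1 rad) on the floor of the tray's larger compartment and each of the three couplings stands upright (within 0.1 rad) in the bin within 15 mm of where it stood at the start; everything is released and at rest (x of valve in the frame of tray between -0.075 and 0.075 m and y of valve in the frame of tray between -0.1 and 0.013 m and z of valve in the frame of tray between 0 and 0.01 m and linear speed of each of valve, white_coupling, grey_reducer, orange_sleeve below 0.03 m/s and angle between each of valve, white_coupling, grey_reducer, orange_sleeve's own z axis and vertical below 0.1 rad and distance of each of white_coupling, grey_reducer, orange_sleeve from where it was at the start of the episode below 0.015 m); the robot touches nothing.
It fails at once if another fitting (elbow, tee or brass nipple) is pushed more than 20 mm from its place (distance of any of elbow, tee, brass_nipple from where it was at the start of the episode above 0.02 m).
It fails at once if a coupling or the valve is dropped or knocked over (moves faster than 0.7 m/s out of the gripper, a drop of about 25 mm) ((linear speed of white_coupling above 0.7 m/s and contact force between white_coupling and the fingers below 0.01 N) or (linear speed of grey_reducer above 0.7 m/s and contact force between grey_reducer and the fingers below 0.01 N) or (linear speed of orange_sleeve above 0.7 m/s and contact force between orange_sleeve and the fingers below 0.01 N) or (linear speed of valve above 0.7 m/s and contact force between valve and the fingers below 0.01 N)).
It also fails if it takes over 144 s, if anything falls off the work surface, if the arm or the gripper's body presses on something with over 40 N, if the wrist force passes 120 N, or if a joint passes its speed limit or range.

## Working session

There is one attempt and no reset: what is moved stays moved. The work goes in short steps, Python scripts to look and compute and a tool call to move; the robot and the scene stay as the last step left them, time stands still between calls to the robot, and variables do not carry over. Pictures are saved under pics/ and viewed, and the job is handed in when it is done.

Besides the shell and the picture viewer there is one more tool, called in YAML: its name, and indented under it one key for each argument. move_arm: Moves the arm, as the interface text tells. Its arguments: {"type":"object","properties":{"rows":{"type":"string"}},"required":["rows"]}

```bash
ls; mkdir -p pics; python3 - <<'E'
from bench import ctrl
import cv2
o=ctrl.get_obs(); print(o['time_s'],o['eef_pos'],o['eef_rot'],o['opening'],ctrl.pinch_z)
for n in('side','top'):
    c=ctrl.camera(n); cv2.imwrite(f'pics/{n}0.png',c['color'])
    print({k:v for k,v in c.items() if k!='color'})
E
```

```text
pics
0.0 [0.19520067 0.54040734 0.30299011] [ 3.38437138e-04  8.18507628e-01  5.74495001e-01 -8.01703907e-04] 1.0005538597074721 0.0539
{'fx': 593.1928913162673, 'fy': 593.1928913162673, 'cx': 314.8220368316809, 'cy': 238.7895639705367, 'k1': -0.0426787243320696, 'rvec': array([ 2.40552736, -0.19238506,  0.048417  ]), 'tvec': array([-0.43742921,  0.07904941,  1.25647734])}
{'fx': 473.6383298291697, 'fy': 473.6383298291697, 'cx': 314.9719695253102, 'cy': 240.47079549045742, 'k1': -0.06019480573052443, 'rvec': array([ 2.13090897, -2.16414163,  0.13731799]), 'tvec': array([-0.00781834,  0.40780331,  1.2151885 ])}
```

View pics/side0.png

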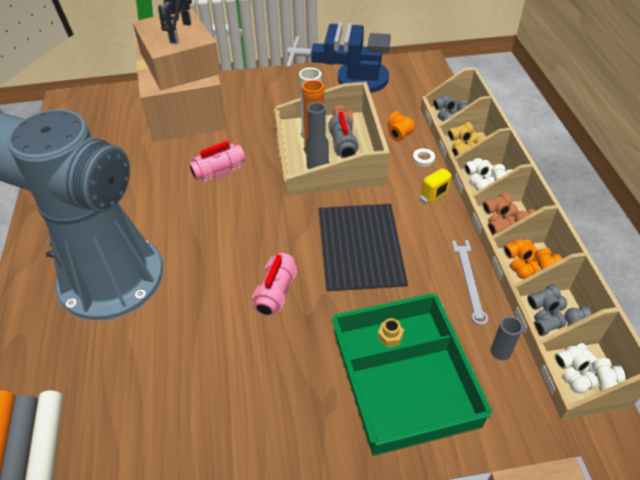

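View pics/top0.png

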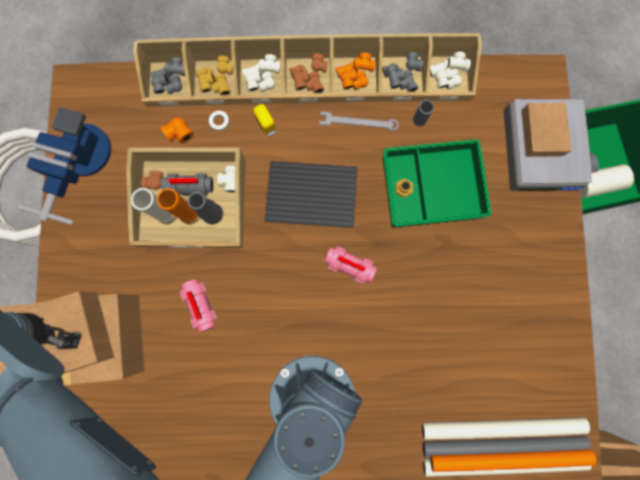

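```bash
cat > h.py <<'E'
from bench import ctrl
import cv2, numpy as np
from scipy.spatial.transform import Rotation as R
def cam(n):
    c=ctrl.camera(n); c['K']=np.array([[c['fx'],0,c['cx']],[0,c['fy'],c['cy']],[0,0,1.]]); c['D']=np.array([c['k1'],0,0,0.]); return c
def proj(c,P):
    return cv2.projectPoints(np.asarray(P,float).reshape(-1,3),c['rvec'],c['tvec'],c['K'],c['D'])[0].reshape(-1,2)
def back(c,uv,z):
    uv=np.asarray(uv,float).reshape(-1,1,2)
    n=cv2.undistortPoints(uv,c['K'],c['D']).reshape(-1,2)
    Rm=cv2.Rodrigues(np.asarray(c['rvec']))[0]; C=-Rm.T@np.asarray(c['tvec'])
    d=np.c_[n,np.ones(len(n))]@Rm
    return C+d*((z-C[2])/d[:,2])[:,None]
def crop(c,x0,y0,x1,y1,f,name):
    cv2.imwrite('pics/'+name,cv2.resize(c['color'][y0:y1,x0:x1],None,fx=f,fy=f,interpolation=cv2.INTER_CUBIC))
E
python3 - <<'E'
from h import *
t=cam('top'); s=cam('side')
crop(t,110,130,310,270,4,'t1.png'); crop(t,260,130,500,240,3.3,'t2.png'); crop(s,260,55,420,205,4,'s1.png')
for cn,c in(('top',t),('side',s)):
  for q in 'white_coupling grey_reducer orange_sleeve valve bin mat tray elbow tee brass_nipple'.split():
    for d in ctrl.trace(cn,q)[:3]:
        m=cv2.moments(d['region'].astype(np.uint8))
        cen=(m['m10']/max(m['m00'],1),m['m01']/max(m['m00'],1))
        r=cv2.minAreaRect(np.argwhere(d['region'])[:,::-1].astype(np.float32))
        print(cn,q,round(d['confidence'],2),np.round(d['bbox']),np.round(cen,1),int(m['m00']),np.round(r[2],1))
E
```

```text
top white_coupling 0.91 [134. 185. 175. 222.] [149.6 204.7] 766 29.1
top grey_reducer 0.83 [190. 196. 225. 227.] [205. 208.] 704 45.0
top grey_reducer 0.33 [386. 138. 489. 230.] [436.3 183. ] 7785 84.0
top orange_sleeve 0.65 [161. 172. 215. 195.] [188.7 183.4] 918 90.0
top orange_sleeve 0.55 [154. 190. 198. 222.] [175.6 205. ] 854 42.0
top valve 0.95 [161. 173. 214. 195.] [188.2 183.3] 888 90.0
top valve 0.88 [324. 248. 375. 282.] [349.4 264.9] 1000 23.7
top valve 0.62 [183. 281. 216. 333.] [197.9 305.2] 1099 68.2
top bin 0.73 [126. 150. 246. 249.] [188.  197.5] 7739 90.0
top mat 0.89 [264. 160. 359. 227.] [310.8 193.8] 5394 3.8
top tray 0.85 [384. 138. 488. 229.] [436.8 183. ] 7840 84.5
top elbow 0.66 [140. 172. 162. 190.] [152.4 180. ] 306 90.0
top elbow 0.46 [155. 189. 196. 223.] [176.1 205.8] 832 33.7
top tee 0.59 [215. 164. 235. 191.] [227.1 178.4] 338 90.0
top brass_nipple 0.53 [395. 179. 412. 196.] [403.2 187.8] 240 90.0
side white_coupling 0.85 [298.  67. 319. 131.] [307.6  81. ] 312 86.9
side grey_reducer 0.67 [304. 104. 328. 170.] [316.  136.7] 1275 90.0
side orange_sleeve 0.55 [299.  76. 326. 141.] [310.7  97.1] 591 90.0
side valve 0.93 [328. 112. 360. 156.] [342.7 135.1] 918 74.5
side valve 0.82 [189. 140. 246. 184.] [216.4 161.1] 1428 70.8
side valve 0.65 [251. 255. 295. 317.] [273.9 284.4] 1740 25.0
side bin 0.63 [271.  82. 389. 196.] [333.1 145.4] 7260 83.5
side mat 0.8 [319. 206. 410. 292.] [360.5 247.6] 6541 86.1
side mat 0.73 [307. 104. 328. 173.] [316.2 136.2] 1216 86.4
side tray 0.62 [332. 295. 493. 458.] [409.  374.9] 16742 72.1
side elbow 0.53 [332. 107. 354. 119.] [342.4 111.7] 116 17.4
side brass_nipple 0.82 [379. 319. 405. 346.] [390. 332.] 534 90.0
```

View pics/t1.png

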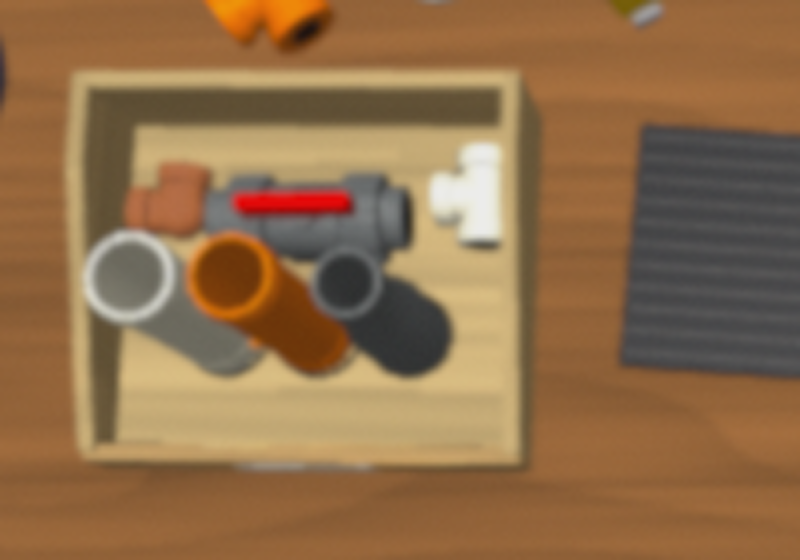

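View pics/t2.png

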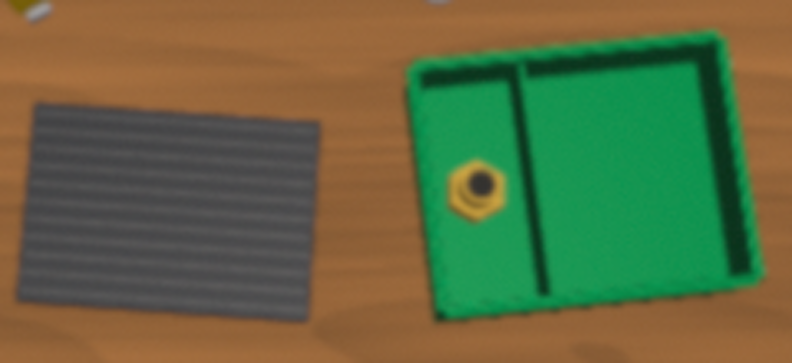

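View pics/s1.png

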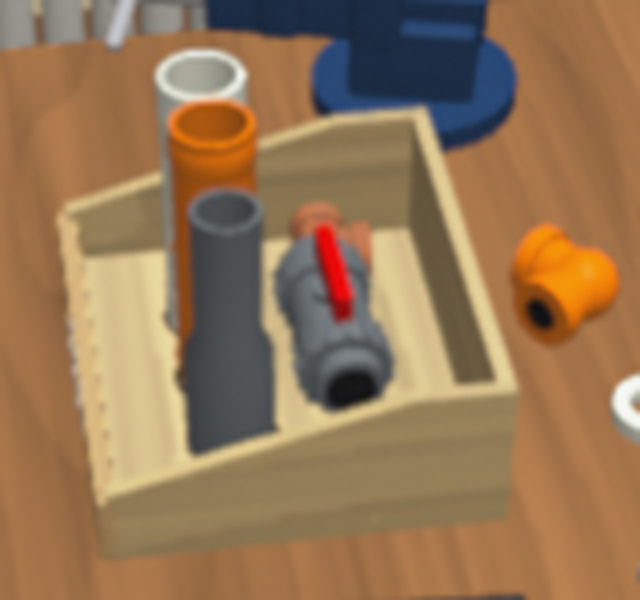

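```bash
python3 - <<'E'
from h import *
from scipy.optimize import least_squares
t=cam('top'); s=cam('side')
T=lambda x,y:(x/4+110-.375,y/4+130-.375)
T2=lambda x,y:(x/3.3+260-.35,y/3.3+130-.35)
S=lambda x,y:(x/4+260-.375,y/4+55-.375)
def fit(name,obs,g):
    def W(p,P):
        c,sn=np.cos(p[2]),np.sin(p[2]); P=np.array(P,float); return np.c_[p[0]+c*P[:,0]-sn*P[:,1],p[1]+sn*P[:,0]+c*P[:,1],P[:,2]]
    def r(p):
        return np.concatenate([(proj(c,W(p,[o[0] for o in ob]))-[o[1] for o in ob]).ravel() for c,ob in obs if ob])
    q=least_squares(r,g); print(name,np.round(q.x,4),np.round(r(q.x).reshape(-1,2),1).tolist())
fit('bin',[(t,[((.12,.145,.1),T(73,72)),((.12,-.145,.1),T(520,72)),((-.12,.145,.05),T(83,462)),((-.12,-.145,.05),T(523,465))]),
 (s,[((.12,-.145,.1),S(515,392)),((.12,.145,.1),S(420,108)),((-.12,-.145,.05),S(105,500)),((-.12,-.145,0),S(110,553)),((.12,-.145,0),S(503,520))])],[.5,.3,0])
fit('mat',[(t,[((.085,.12,.006),T2(35,103)),((.085,-.12,.006),T2(320,122)),((-.085,-.12,.006),T2(308,322)),((-.085,.12,.006),T2(18,300))])],[.5,0,0])
fit('tray',[(t,[((.1,.125,.06),T2(408,62)),((.1,-.125,.06),T2(722,33)),((-.1,-.125,.06),T2(763,285)),((-.1,.125,.06),T2(437,320))])],[.5,-.3,0])
for n,a,b,z in (('w',T(130,276),S(201,75),.192),('o',T(233,276),S(212,125),.2),('g',T(347,284),S(225,211),.184)):
    print(n,back(t,a,z)[0].round(4),back(s,b,z)[0].round(4))
print('handle',back(t,[T(235,203),T(350,203)],.096).round(4), back(s,[S(322,228),S(345,308)],.096).round(4))
print('elbow tee nip',back(t,[T(170,205),T(480,195),T2(478,188)],.03).round(3))
E
```

```text
bin [ 0.5232  0.3222 -0.0171] [[-0.4, 0.6], [-0.4, -0.3], [-0.8, -2.1], [-0.3, -2.7], [-0.4, 0.1], [-0.8, 0.1], [-1.1, 0.3], [-1.2, 2.6], [-0.4, 0.2]]
mat [ 0.5392 -0.0056 -0.0883] [[-0.4, -0.6], [0.7, -0.4], [0.5, 0.3], [-0.8, 0.6]]
tray [ 0.5513 -0.333   0.0852] [[0.9, 1.6], [-0.9, 1.6], [-1.7, -0.9], [1.6, -2.0]]
w [0.4901 0.3859 0.192 ] [0.4937 0.3866 0.192 ]
o [0.4869 0.3223 0.2   ] [0.4907 0.3218 0.2   ]
g [0.4845 0.26   0.184 ] [0.4885 0.2603 0.184 ]
handle [[0.5588 0.3564 0.096 ]
 [0.5572 0.2824 0.096 ]] [[0.5623 0.3534 0.096 ]
 [0.5614 0.2728 0.096 ]]
elbow tee nip [[ 0.576  0.422  0.03 ]
 [ 0.579  0.212  0.03 ]
 [ 0.548 -0.255  0.03 ]]
```

The valve candidates in the top view are the grey one in the bin (188,183), pink (350,265) and pink (198,305). Only the grey one with the red handle fits. The t1 crop shows it clearly, so I'll use that one. The couplings from left to right are white, orange and grey. I'll rotate and rise first.

move_arm:
  rows: "0 0 -0.3 0 0 7.9 1;0 0 -0.3 0 0 7.9 1;0 0 -0.3 0 0 7.9 1;0 0 -0.3 0 0 7.9 1;0 0 -0.3 0 0 7.9 1;0 0 -0.3 0 0 7.9 1;0 0 -0.3 0 0 7.9 1;0 0 -0.3 0 0 7.9 1;0 0 -0.3 0 0 7.9 1;0 0 0 0 0 0 1"

```text
time_s: 2.3
eef_pos: [0.1955, 0.541, 0.3314]
eef_rot: [-0.0, 1.0, -0.009, 0.0]
wrist_force: [-0.0, 1.1, -0.1]
opening: 0.999
```

```bash
cat > goto.py <<'E'
import sys
from h import *
# usage: goto.py x y z yaw_deg : prints tool-frame delta (cm) after the turn
o=ctrl.get_obs(); p=np.array(o['eef_pos']); q=o['eef_rot']
r=R.from_quat([q[1],q[2],q[3],q[0]]); M=r.as_matrix()
print('t',round(o['time_s'],2),'pos',p.round(4),'yaw',round(np.degrees(np.arctan2(M[1,0],M[0,0])),2),'zaxis',M[:,2].round(4),'f',np.round(o['wrist_force'],1),'open',round(o['opening'],3))
if len(sys.argv)>3:
    g=np.array(list(map(float,sys.argv[1:4])))
    if len(sys.argv)>4:
        y=np.radians(float(sys.argv[4])); G=np.array([[np.cos(y),np.sin(y),0],[np.sin(y),-np.cos(y),0],[0,0,-1]])
        print('turn first deg',np.degrees(R.from_matrix(M.T@G).as_rotvec()).round(2)); M=G
    print('shift cm',(M.T@(g-p)*100).round(2))
E
python3 goto.py .491 .386 .33 -1
```

```text
t 2.3 pos [0.1955 0.541  0.3314] yaw -1.04 zaxis [ 4.e-04  7.e-04 -1.e+00] f [-0.   1.1 -0.1] open 0.999
turn first deg [-0.04 -0.02 -0.04]
shift cm [29.81 14.98  0.14]
```

move_arm:
  rows: "3 1.5 0 0 0 0 1;3 1.5 0 0 0 0 1;3 1.5 0 0 0 0 1;3 1.5 0 0 0 0 1;3 1.5 0 0 0 0 1;3 1.5 0 0 0 0 1;3 1.5 0 0 0 0 1;3 1.5 0 0 0 0 1;3 1.5 0 0 0 0 1;2.8 1.5 0 0 0 0 1;0 0 0 0 0 0 1;0 0 0 0 0 0 1"

```text
time_s: 3.5
eef_pos: [0.4911, 0.3853, 0.3304]
eef_rot: [0.0, 1.0, -0.008, -0.001]
wrist_force: [-0.1, -0.3, -0.5]
opening: 1.003
```

```bash
python3 goto.py .491 .386 .223 -1; python3 - <<'E'
from h import *
s=cam('side');t=cam('top');crop(s,240,0,440,200,3,'s2.png');crop(t,90,100,290,260,3.5,'t3.png')
E
```

```text
t 3.5 pos [0.4911 0.3853 0.3304] yaw -0.9 zaxis [-1.e-03 -1.e-04 -1.e+00] f [-0.1 -0.3 -0.5] open 1.003
turn first deg [0.01 0.06 0.1 ]
shift cm [-0.02 -0.07 10.74]
```

View pics/s2.png

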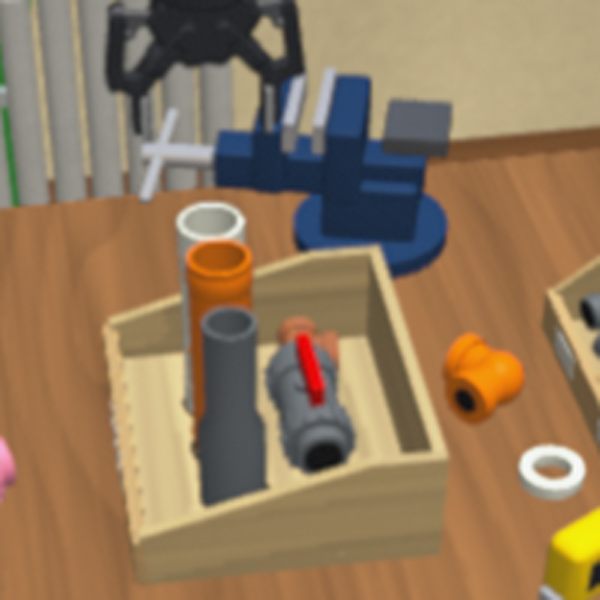

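View pics/t3.png

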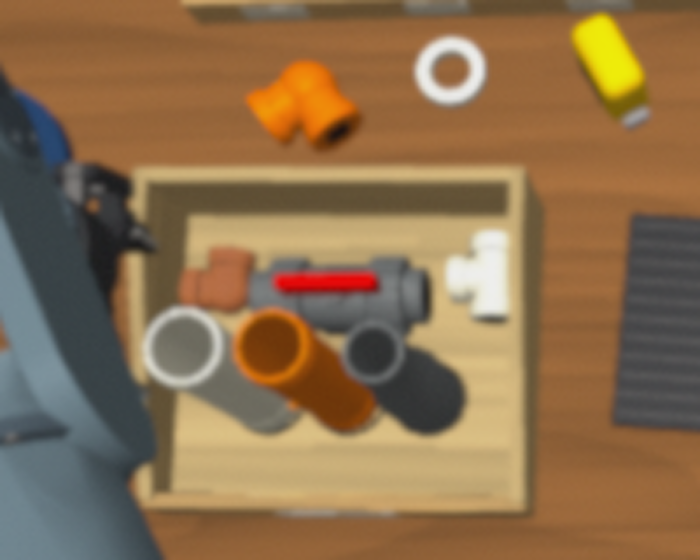

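The gripper is centred over the white coupling, with its fingers either side of the tube line in the side crop. Now I'll descend and close.

move_arm:
  rows: "0 0 2 0 0 0 1;0 0 2 0 0 0 1;0 0 2 0 0 0 1;0 0 1.5 0 0 0 1;0 0 1.5 0 0 0 1;0 0 1.5 0 0 0 1;0 0 0 0 0 0 1;0 0 0 0 0 0 1"

```text
time_s: 4.4
eef_pos: [0.4908, 0.3859, 0.2258]
eef_rot: [0.0, 1.0, -0.008, -0.0]
wrist_force: [0.3, 0.8, 0.9]
opening: 1.0
```

move_arm:
  rows: "0 0 0 0 0 0 0.6;0 0 0 0 0 0 0.55;0 0 0 0 0 0 0.5;0 0 0 0 0 0 0.4;0 0 0 0 0 0 0.3;0 0 0 0 0 0 0.3;0 0 0 0 0 0 0.3;0 0 0 0 0 0 0.3;0 0 0 0 0 0 0.3;0 0 0 0 0 0 0.3"

```text
time_s: 5.4
eef_pos: [0.4916, 0.3861, 0.2272]
eef_rot: [-0.001, 1.0, -0.009, 0.001]
wrist_force: [-0.3, 0.1, 5.9]
opening: 0.584
```

```bash
python3 goto.py; python3 - <<'E'
from h import *
s=cam('side');crop(s,240,0,440,200,3,'s3.png')
E
```

```text
t 5.4 pos [0.4916 0.3861 0.2272] yaw -0.97 zaxis [ 0.0022  0.0011 -1.    ] f [-0.3  0.1  5.9] open 0.584
```

View pics/s3.png

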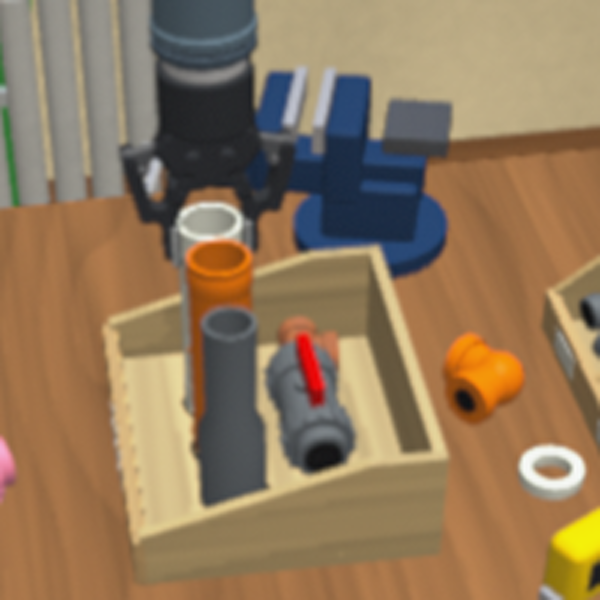

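White is gripped at an opening of 0.584. I'll lift it above the neighbours and look.

move_arm:
  rows: "0 0 -0.5 0 0 0 0.3;0 0 -1.5 0 0 0 0.3;0 0 -2 0 0 0 0.3;0 0 -2 0 0 0 0.3;0 0 -2 0 0 0 0.3;0 0 -2 0 0 0 0.3;0 0 -2 0 0 0 0.3;0 0 -2 0 0 0 0.3;0 0 -2 0 0 0 0.3;0 0 -2 0 0 0 0.3;0 0 -2 0 0 0 0.3;0 0 -2 0 0 0 0.3;0 0 -2 0 0 0 0.3;0 0 0 0 0 0 0.3;0 0 0 0 0 0 0.3"

```text
time_s: 6.95
eef_pos: [0.4907, 0.3857, 0.466]
eef_rot: [-0.0, 1.0, -0.008, 0.0]
wrist_force: [-0.2, -0.2, -1.0]
opening: 0.583
```

```bash
python3 goto.py .5324 -.08 .47 -1; python3 - <<'E'
from h import *
s=cam('side');crop(s,240,0,440,200,3,'s4.png');t=cam('top');crop(t,60,100,360,260,2.5,'t4.png')
E
```

```text
t 6.95 pos [0.4907 0.3857 0.466 ] yaw -0.97 zaxis [ 4.e-04  2.e-04 -1.e+00] f [-0.2 -0.2 -1. ] open 0.583
turn first deg [-0.01 -0.02  0.03]
shift cm [ 4.98 46.49 -0.4 ]
```

View pics/s4.png

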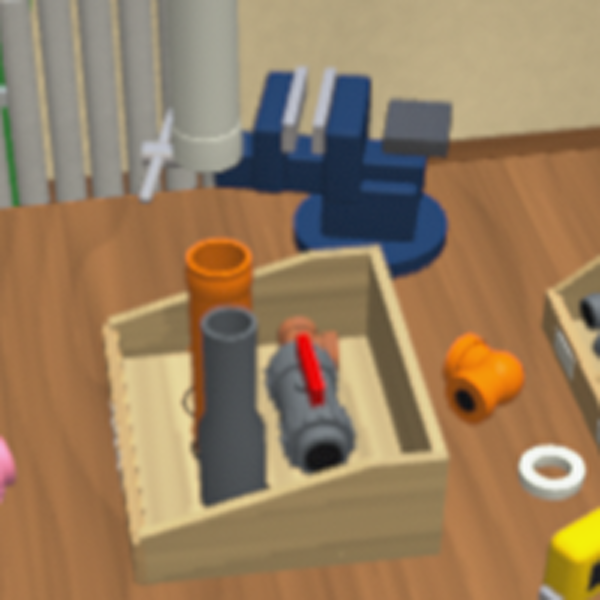

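View pics/t4.png

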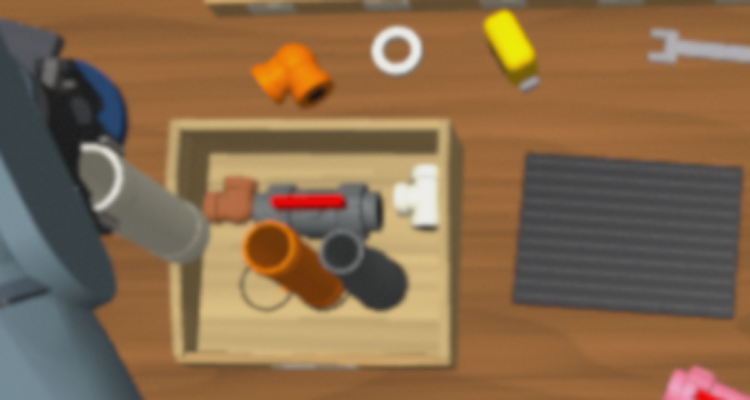

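move_arm:
  rows: "0 1.5 0 0 0 0 0.3;0.3 3 0 0 0 0 0.3;0.3 3 0 0 0 0 0.3;0.3 3 0 0 0 0 0.3;0.4 3 0 0 0 0 0.3;0.4 3 0 0 0 0 0.3;0.4 3 0 0 0 0 0.3;0.4 3 0 0 0 0 0.3;0.4 3 0 0 0 0 0.3;0.4 3 0 0 0 0 0.3;0.4 3 0 0 0 0 0.3;0.4 3 0 0 0 0 0.3;0.4 3 0 0 0 0 0.3;0.3 3 0 0 0 0 0.3;0.2 3 0 0 0 0 0.3;0 2 0 0 0 0 0.3;0 1 0 0 0 0 0.3;0 0 0 0 0 0 0.3"

```text
time_s: 8.85
eef_pos: [0.5324, -0.0813, 0.4651]
eef_rot: [-0.0, 1.0, -0.01, -0.001]
wrist_force: [-0.4, 0.7, -1.8]
opening: 0.584
```

move_arm:
  rows: "0 0 2 0 0 0 0.3;0 0 3 0 0 0 0.3;0 0 3 0 0 0 0.3;0 0 3 0 0 0 0.3;0 0 3 0 0 0 0.3;0 0 3 0 0 0 0.3;0 0 3 0 0 0 0.3;0 0 2 0 0 0 0.3;0 0 1 0 0 0 0.3;0 0 0 0 0 0 0.3;0 0 0 0 0 0 0.3"

```text
time_s: 9.95
eef_pos: [0.5335, -0.0797, 0.2369]
eef_rot: [0.0, 1.0, -0.008, 0.001]
wrist_force: [-0.0, 1.3, -1.3]
opening: 0.587
```

```bash
python3 goto.py .5324 -.08 .2205 -1; python3 - <<'E'
from h import *
s=cam('side');crop(s,290,120,490,300,3.3,'s5.png')
t=cam('top'); print('ring',back(t,(166.8-.3,214-.3),.012))
E
```

```text
t 9.95 pos [ 0.5335 -0.0797  0.2369] yaw -0.94 zaxis [ 1.3e-03 -4.0e-04 -1.0e+00] f [-0.   1.3 -1.3] open 0.587
turn first deg [ 0.02 -0.07  0.06]
shift cm [-0.11  0.03  1.64]
ring [[0.48922356 0.38608584 0.012     ]]
```

View pics/s5.png

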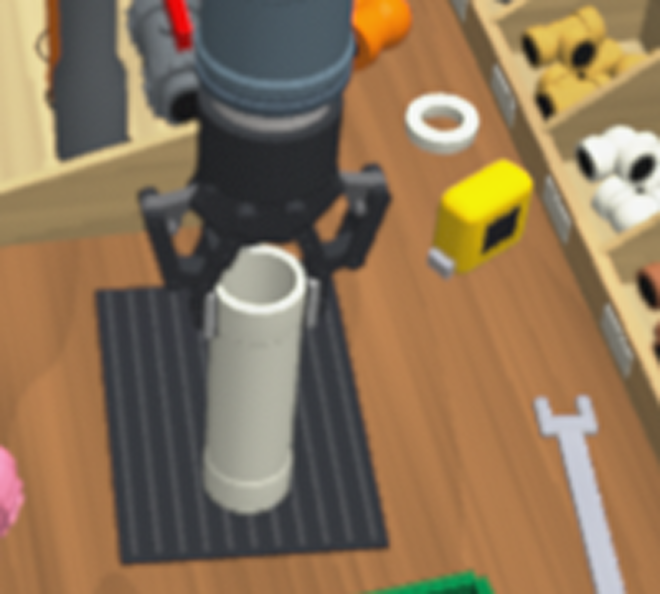

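White hangs vertically over the near (−y) part of the mat. I'll lower it gently.

move_arm:
  rows: "0 0 0.5 0 0 0 0.3;0 0 0.4 0 0 0 0.3;0 0 0.3 0 0 0 0.3;0 0 0.1 0 0 0 0.3;0 0 0 0 0 0 0.3;0 0 0 0 0 0 0.3;0 0 0 0 0 0 0.3"

```text
time_s: 10.75
eef_pos: [0.5331, -0.0801, 0.2231]
eef_rot: [0.0, 1.0, -0.008, 0.0]
wrist_force: [0.5, 0.4, -1.5]
opening: 0.587
```

move_arm:
  rows: "0 0 0.2 0 0 0 0.3;0 0 0 0 0 0 0.3;0 0 0 0 0 0 0.3"

```text
time_s: 11.05
eef_pos: [0.5332, -0.0801, 0.2212]
eef_rot: [0.0, 1.0, -0.008, 0.0]
wrist_force: [0.2, -0.3, 0.0]
opening: 0.582
```

move_arm:
  rows: "0 0 0.1 0 0 0 0.3;0 0 0 0 0 0 0.3;0 0 0 0 0 0 0.3"

```text
time_s: 11.35
eef_pos: [0.5334, -0.0803, 0.2211]
eef_rot: [0.0, 1.0, -0.008, 0.001]
wrist_force: [-1.9, 0.5, 7.4]
opening: 0.583
```

move_arm:
  rows: "0 0 0 0 0 0 0.65;0 0 0 0 0 0 0.75;0 0 0 0 0 0 0.9;0 0 0 0 0 0 1;0 0 0 0 0 0 1;0 0 -1 0 0 0 1;0 0 -2 0 0 0 1;0 0 -2 0 0 0 1;0 0 -2 0 0 0 1;0 0 -2 0 0 0 1;0 0 -2 0 0 0 1;0 0 0 0 0 0 1"

```text
time_s: 12.55
eef_pos: [0.5343, -0.0805, 0.3339]
eef_rot: [0.001, 1.0, -0.008, 0.003]
wrist_force: [-0.1, -0.3, -0.0]
opening: 0.996
```

```bash
python3 goto.py .489 .322 .335 -1; python3 - <<'E'
from h import *
s=cam('side');crop(s,290,120,490,300,3.3,'s6.png')
E
```

```text
t 12.55 pos [ 0.5343 -0.0805  0.3339] yaw -0.97 zaxis [ 0.0062 -0.0025 -1.    ] f [-0.1 -0.3 -0. ] open 0.996
turn first deg [ 0.13 -0.36  0.03]
shift cm [ -5.23 -40.16  -0.11]
```

View pics/s6.png

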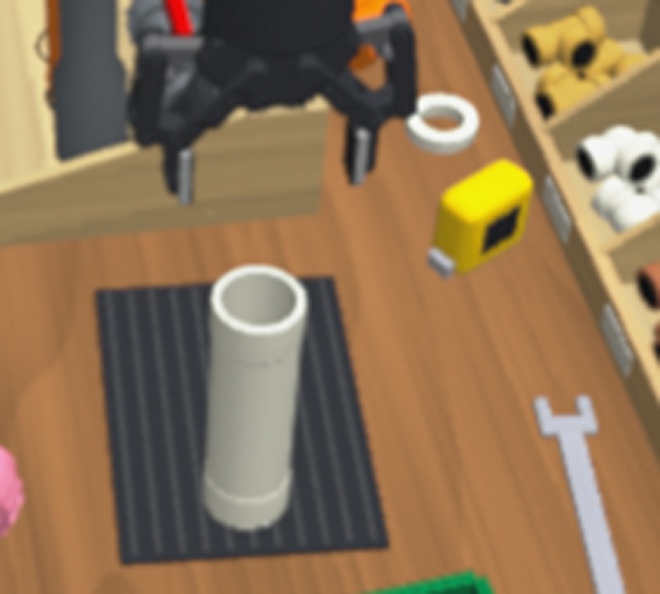

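White stands. Next is orange.

move_arm:
  rows: "0 -1.5 0 0 0 0 1;-0.3 -3 0 0 0 0 1;-0.4 -3 0 0 0 0 1;-0.4 -3 0 0 0 0 1;-0.4 -3 0 0 0 0 1;-0.4 -3 0 0 0 0 1;-0.4 -3 0 0 0 0 1;-0.4 -3 0 0 0 0 1;-0.4 -3 0 0 0 0 1;-0.4 -3 0 0 0 0 1;-0.4 -3 0 0 0 0 1;-0.4 -3 0 0 0 0 1;-0.4 -3 0 0 0 0 1;-0.3 -2 0 0 0 0 1;-0.1 -0.7 0 0 0 0 1;0 0 0 0 0 0 1;0 0 0 0 0 0 1"

```text
time_s: 14.3
eef_pos: [0.4885, 0.3223, 0.3292]
eef_rot: [0.0, 1.0, -0.008, -0.001]
wrist_force: [0.8, -0.0, -0.0]
opening: 0.995
```

```bash
python3 goto.py .489 .322 .231 -1; python3 - <<'E'
from h import *
s=cam('side');crop(s,240,0,440,200,3,'s7.png')
t=cam('top');crop(t,60,100,360,260,2.5,'t7.png')
E
```

```text
t 14.3 pos [0.4885 0.3223 0.3292] yaw -0.97 zaxis [-1.1e-03 -9.0e-04 -1.0e+00] f [ 0.8 -0.  -0. ] open 0.995
turn first deg [0.05 0.06 0.03]
shift cm [0.05 0.03 9.82]
```

View pics/s7.png

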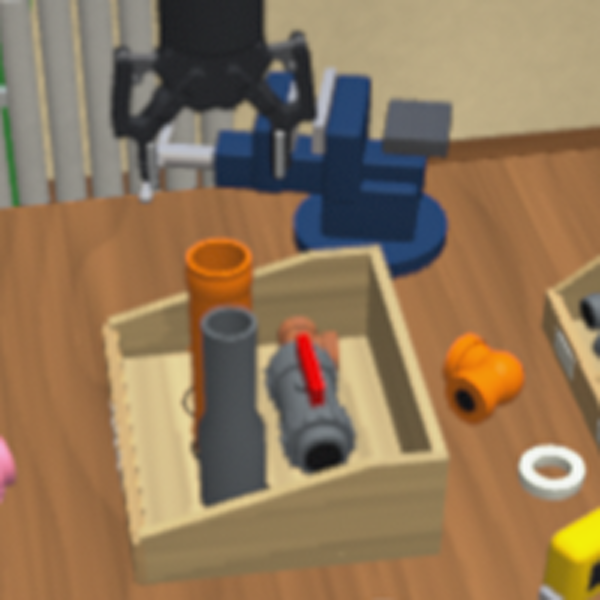

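move_arm:
  rows: "0 0 2 0 0 0 1;0 0 2 0 0 0 1;0 0 2 0 0 0 1;0 0 1.8 0 0 0 1;0 0 1.5 0 0 0 1;0 0 1 0 0 0 1;0 0 0 0 0 0 1;0 0 0 0 0 0 1"

```text
time_s: 15.2
eef_pos: [0.4891, 0.3227, 0.2274]
eef_rot: [-0.0, 1.0, -0.009, 0.0]
wrist_force: [-0.5, -0.6, -1.0]
opening: 1.001
```

move_arm:
  rows: "0 0 0 0 0 0 0.6;0 0 0 0 0 0 0.55;0 0 0 0 0 0 0.5;0 0 0 0 0 0 0.4;0 0 0 0 0 0 0.3;0 0 0 0 0 0 0.3;0 0 0 0 0 0 0.3;0 0 0 0 0 0 0.3;0 0 0 0 0 0 0.3;0 0 0 0 0 0 0.3"

```text
time_s: 16.2
eef_pos: [0.4894, 0.323, 0.2281]
eef_rot: [-0.0, 1.0, -0.008, 0.001]
wrist_force: [0.2, 0.7, 6.4]
opening: 0.57
```

move_arm:
  rows: "0 0 -0.5 0 0 0 0.3;0 0 -1.5 0 0 0 0.3;0 0 -2 0 0 0 0.3;0 0 -2 0 0 0 0.3;0 0 -2 0 0 0 0.3;0 0 -2 0 0 0 0.3;0 0 -2 0 0 0 0.3;0 0 -2 0 0 0 0.3;0 0 -2 0 0 0 0.3;0 0 -2 0 0 0 0.3;0 0 -2 0 0 0 0.3;0 0 -2 0 0 0 0.3;0 0 -1.5 0 0 0 0.3;0 0 0 0 0 0 0.3;0 0 0 0 0 0 0.3"

```text
time_s: 17.7
eef_pos: [0.4886, 0.3228, 0.4617]
eef_rot: [0.0, 1.0, -0.008, -0.0]
wrist_force: [0.2, 0.3, -1.6]
opening: 0.571
```

```bash
python3 goto.py .539 -.006 .46 -1; python3 - <<'E'
from h import *
s=cam('side');crop(s,240,0,440,200,3,'s8.png')
t=cam('top');crop(t,60,100,360,260,2.5,'t8.png')
E
```

```text
t 17.7 pos [0.4886 0.3228 0.4617] yaw -0.97 zaxis [-1.e-04 -1.e-04 -1.e+00] f [ 0.2  0.3 -1.6] open 0.571
turn first deg [0.   0.01 0.03]
shift cm [ 5.61 32.78  0.17]
```

View pics/s8.png

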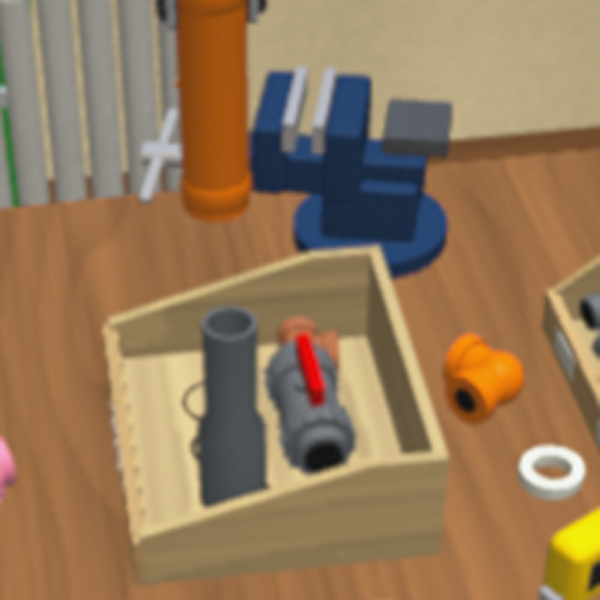

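View pics/t8.png

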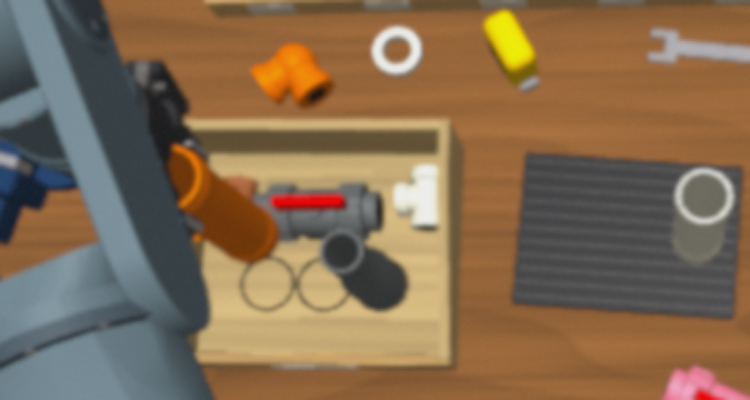

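move_arm:
  rows: "0.2 1.5 0 0 0 0 0.3;0.5 3 0 0 0 0 0.3;0.5 3 0 0 0 0 0.3;0.5 3 0 0 0 0 0.3;0.5 3 0 0 0 0 0.3;0.5 3 0 0 0 0 0.3;0.5 3 0 0 0 0 0.3;0.5 3 0 0 0 0 0.3;0.5 3 0 0 0 0 0.3;0.5 3 0 0 0 0 0.3;0.5 2.3 0 0 0 0 0.3;0.4 2 0 0 0 0 0.3;0 0 0 0 0 0 0.3;0 0 1 0 0 0 0.3;0 0 3 0 0 0 0.3;0 0 3 0 0 0 0.3;0 0 3 0 0 0 0.3;0 0 3 0 0 0 0.3;0 0 3 0 0 0 0.3;0 0 3 0 0 0 0.3"

```text
time_s: 19.8
eef_pos: [0.5383, -0.0048, 0.2698]
eef_rot: [-0.0, 1.0, -0.008, -0.0]
wrist_force: [2.0, -0.7, -0.9]
opening: 0.57
```

move_arm:
  rows: "0 0 2 0 0 0 0.3;0 0 1 0 0 0 0.3;0 0 0.5 0 0 0 0.3;0 0 0.5 0 0 0 0.3;0 0 0.3 0 0 0 0.3;0 0 0.2 0 0 0 0.3;0 0 0 0 0 0 0.3;0 0 0 0 0 0 0.3"

```text
time_s: 20.6
eef_pos: [0.5395, -0.0062, 0.2274]
eef_rot: [0.0, 1.0, -0.009, 0.0]
wrist_force: [-1.0, 0.6, -1.1]
opening: 0.57
```

```bash
python3 goto.py .539 -.006 .222 -1; python3 - <<'E'
from h import *
s=cam('side');crop(s,290,120,490,300,3.3,'s9.png')
E
```

```text
t 20.6 pos [ 0.5395 -0.0062  0.2274] yaw -0.98 zaxis [ 8.e-04 -2.e-04 -1.e+00] f [-1.   0.6 -1.1] open 0.57
turn first deg [ 0.01 -0.05  0.02]
shift cm [-0.05 -0.02  0.54]
```

View pics/s9.png

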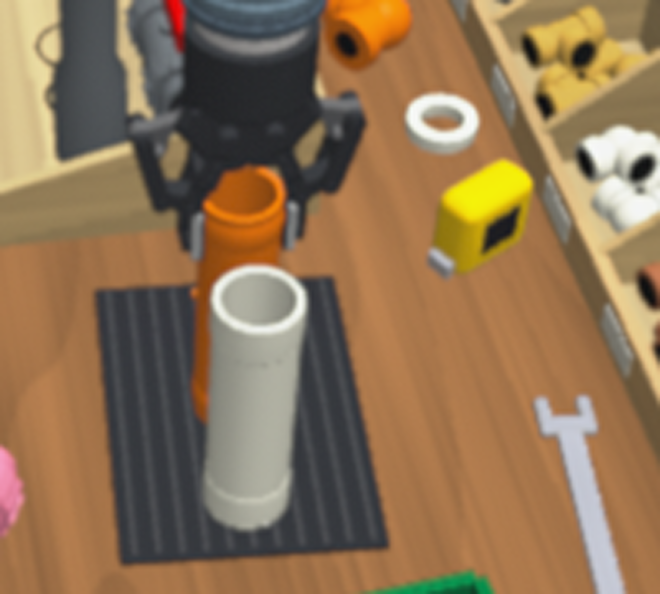

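move_arm:
  rows: "0 0 0.2 0 0 0 0.3;0 0 0.2 0 0 0 0.3;0 0 0.1 0 0 0 0.3;0 0 0 0 0 0 0.3;0 0 0 0 0 0 0.3"

```text
time_s: 21.15
eef_pos: [0.5392, -0.0061, 0.2221]
eef_rot: [0.0, 1.0, -0.008, 0.0]
wrist_force: [-1.3, 0.2, 1.1]
opening: 0.571
```

move_arm:
  rows: "0 0 0.1 0 0 0 0.3;0 0 0 0 0 0 0.3;0 0 0 0 0 0 0.3"

```text
time_s: 21.45
eef_pos: [0.5394, -0.0062, 0.222]
eef_rot: [0.0, 1.0, -0.008, 0.0]
wrist_force: [-2.6, -0.0, 8.5]
opening: 0.579
```

move_arm:
  rows: "0 0 0 0 0 0 0.65;0 0 0 0 0 0 0.75;0 0 0 0 0 0 0.9;0 0 0 0 0 0 1;0 0 0 0 0 0 1;0 0 -1 0 0 0 1;0 0 -2 0 0 0 1;0 0 -2 0 0 0 1;0 0 -2 0 0 0 1;0 0 -2 0 0 0 1;0 0 -2 0 0 0 1;0 0 0 0 0 0 1;0 0 0 0 0 0 1"

```text
time_s: 22.75
eef_pos: [0.5393, -0.0061, 0.3313]
eef_rot: [0.0, 1.0, -0.008, 0.001]
wrist_force: [0.0, 0.2, -0.7]
opening: 0.998
```

```bash
python3 goto.py .487 .260 .31 -1; python3 - <<'E'
from h import *
s=cam('side');crop(s,290,120,490,300,3.3,'s10.png')
E
```

```text
t 22.75 pos [ 0.5393 -0.0061  0.3313] yaw -0.97 zaxis [ 1.1e-03 -3.0e-04 -1.0e+00] f [ 0.   0.2 -0.7] open 0.998
turn first deg [ 0.02 -0.06  0.03]
shift cm [ -5.69 -26.52   2.13]
```

View pics/s10.png

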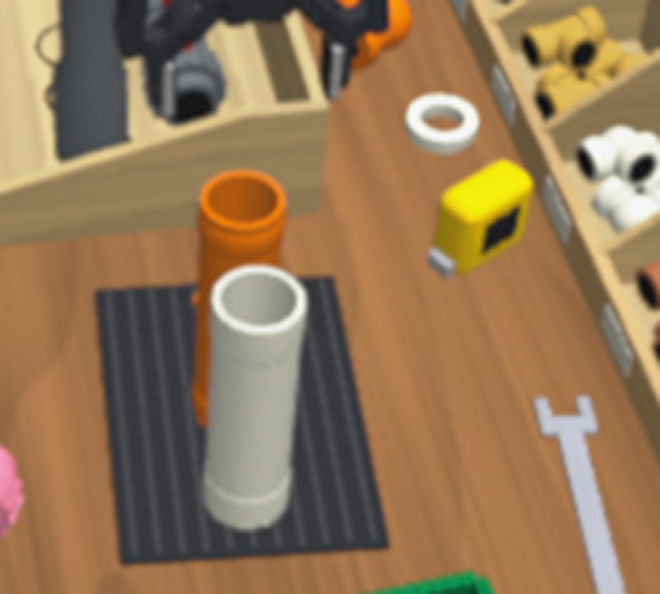

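Orange stands. Next is the grey reducer.

move_arm:
  rows: "0 -1.5 0 0 0 0 1;-0.5 -3 0 0 0 0 1;-0.7 -3 0 0 0 0 1;-0.7 -3 0 0 0 0 1;-0.7 -3 0 0 0 0 1;-0.7 -3 0 0 0 0 1;-0.7 -3 0 0 0 0 1;-0.7 -3 0 0 0 0 1;-0.7 -2.5 0 0 0 0 1;-0.3 -1.5 0 0 0 0 1;0 0 0 0 0 0 1;0 0 0 0 0 0 1"

```text
time_s: 24.0
eef_pos: [0.4865, 0.2598, 0.3303]
eef_rot: [0.0, 1.0, -0.008, -0.0]
wrist_force: [-0.3, -0.7, -0.7]
opening: 0.999
```

```bash
python3 goto.py .487 .260 .21 -1; python3 - <<'E'
from h import *
s=cam('side');crop(s,240,0,440,200,3,'s11.png')
E
```

```text
t 24.0 pos [0.4865 0.2598 0.3303] yaw -0.92 zaxis [-8.e-04 -8.e-04 -1.e+00] f [-0.3 -0.7 -0.7] open 0.999
turn first deg [0.05 0.05 0.08]
shift cm [ 0.05 -0.02 12.03]
```

View pics/s11.png

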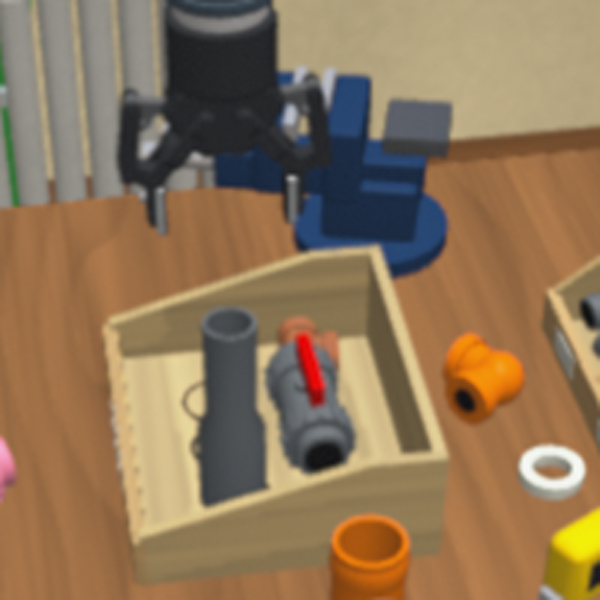

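move_arm:
  rows: "0 0 2 0 0 0 1;0 0 2 0 0 0 1;0 0 2 0 0 0 1;0 0 2 0 0 0 1;0 0 2 0 0 0 1;0 0 1.3 0 0 0 1;0 0 0.7 0 0 0 1;0 0 0 0 0 0 1;0 0 0 0 0 0 1;0 0 0 0 0 0 0.6;0 0 0 0 0 0 0.5;0 0 0 0 0 0 0.4;0 0 0 0 0 0 0.2;0 0 0 0 0 0 0.2;0 0 0 0 0 0 0.2;0 0 0 0 0 0 0.2;0 0 0 0 0 0 0.2;0 0 0 0 0 0 0.2"

```text
time_s: 25.85
eef_pos: [0.4872, 0.26, 0.2116]
eef_rot: [-0.0, 1.0, -0.008, 0.001]
wrist_force: [0.5, -0.1, 5.7]
opening: 0.473
```

move_arm:
  rows: "0 0 0 0 0 0 0.2;0 0 -0.5 0 0 0 0.2;0 0 -1.5 0 0 0 0.2;0 0 -2 0 0 0 0.2;0 0 -2 0 0 0 0.2;0 0 -2 0 0 0 0.2;0 0 -2 0 0 0 0.2;0 0 -2 0 0 0 0.2;0 0 -2 0 0 0 0.2;0 0 -2 0 0 0 0.2;0 0 0 0 0 0 0.2;0 0 0 0 0 0 0.2"

```text
time_s: 27.05
eef_pos: [0.4865, 0.2598, 0.371]
eef_rot: [-0.0, 1.0, -0.008, 0.0]
wrist_force: [-0.2, 0.3, -1.7]
opening: 0.472
```

```bash
python3 goto.py .5456 .069 .21 -1; python3 - <<'E'
from h import *
s=cam('side');crop(s,240,0,440,200,3,'s12.png')
t=cam('top');crop(t,60,100,360,260,2.5,'t12.png')
E
```

```text
t 27.05 pos [0.4865 0.2598 0.371 ] yaw -0.96 zaxis [ 4.e-04  1.e-04 -1.e+00] f [-0.2  0.3 -1.7] open 0.472
turn first deg [-0.01 -0.02  0.04]
shift cm [ 6.24 18.97 16.1 ]
```

View pics/s12.png

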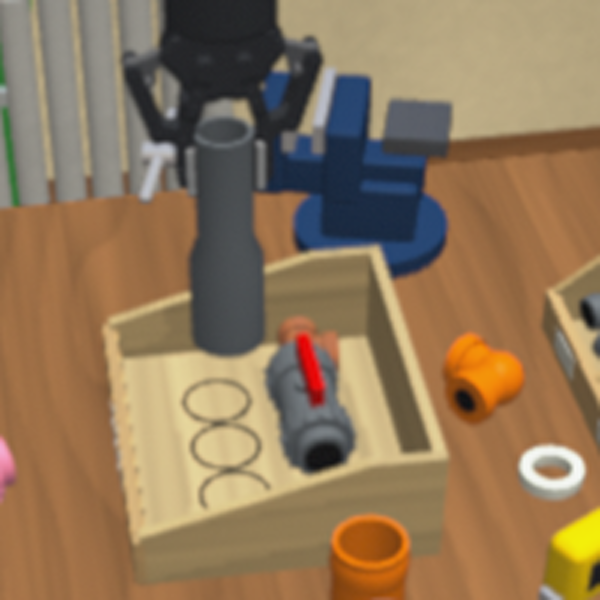

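View pics/t12.png

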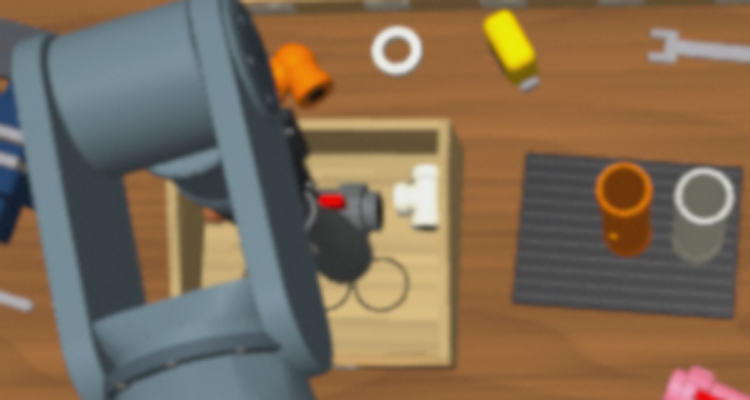

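move_arm:
  rows: "0.2 1 0 0 0 0 0.2;0.9 3 0 0 0 0 0.2;1 3 0 0 0 0 0.2;1 3 0 0 0 0 0.2;1 3 0 0 0 0 0.2;1 3 0 0 0 0 0.2;0.8 2 0 0 0 0 0.2;0.3 1 0 0 0 0 0.2;0 0 0 0 0 0 0.2;0 0 1 0 0 0 0.2;0 0 2.5 0 0 0 0.2;0 0 3 0 0 0 0.2;0 0 3 0 0 0 0.2;0 0 3 0 0 0 0.2;0 0 1.5 0 0 0 0.2;0 0 1 0 0 0 0.2;0 0 0.5 0 0 0 0.2;0 0 0.4 0 0 0 0.2;0 0 0 0 0 0 0.2;0 0 0 0 0 0 0.2"

```text
time_s: 29.15
eef_pos: [0.5461, 0.0687, 0.2129]
eef_rot: [0.0, 1.0, -0.008, 0.001]
wrist_force: [0.0, -0.9, -1.4]
opening: 0.47
```

```bash
python3 goto.py .5456 .069 .2055 -1; python3 - <<'E'
from h import *
s=cam('side');crop(s,290,120,490,300,3.3,'s13.png')
E
```

```text
t 29.15 pos [0.5461 0.0687 0.2129] yaw -0.97 zaxis [ 1.8e-03 -2.0e-04 -1.0e+00] f [ 0.  -0.9 -1.4] open 0.47
turn first deg [ 0.01 -0.1   0.03]
shift cm [-0.05 -0.02  0.74]
```

View pics/s13.png

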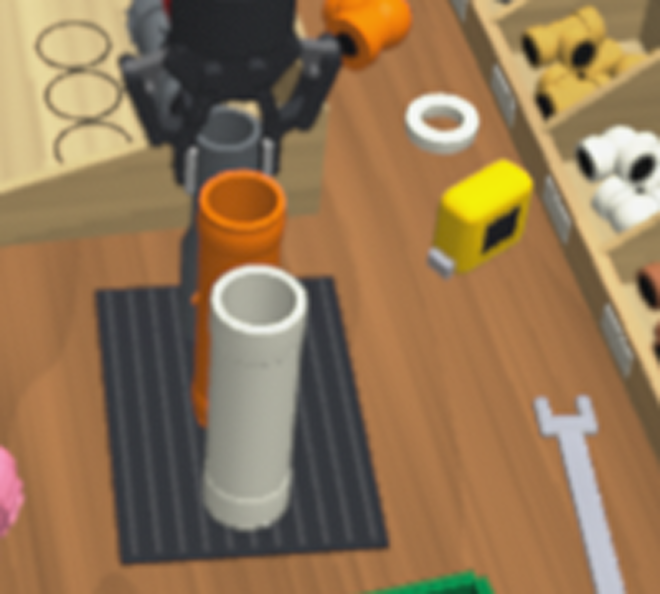

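move_arm:
  rows: "0 0 0.3 0 0 0 0.2;0 0 0.2 0 0 0 0.2;0 0 0.1 0 0 0 0.2;0 0 0 0 0 0 0.2;0 0 0 0 0 0 0.2"

```text
time_s: 29.7
eef_pos: [0.5455, 0.0688, 0.2059]
eef_rot: [-0.0, 1.0, -0.008, -0.0]
wrist_force: [-0.2, -0.5, -1.3]
opening: 0.468
```

move_arm:
  rows: "0 0 0.1 0 0 0 0.2;0 0 0 0 0 0 0.2;0 0 0 0 0 0 0.2"

```text
time_s: 30.0
eef_pos: [0.5457, 0.0688, 0.2056]
eef_rot: [0.0, 1.0, -0.008, 0.0]
wrist_force: [-1.7, 0.8, 5.6]
opening: 0.469
```

move_arm:
  rows: "0 0 0 0 0 0 0.55;0 0 0 0 0 0 0.65;0 0 0 0 0 0 0.8;0 0 0 0 0 0 1;0 0 0 0 0 0 1;0 0 0 0 0 0 1;0 0 -1 0 0 0 1;0 0 -2 0 0 0 1;0 0 -2 0 0 0 1;0 0 -2 0 0 0 1;0 0 -2 0 0 0 1;0 0 -2 0 0 0 1;0 0 0 0 0 0 1;0 0 0 0 0 0 1"

```text
time_s: 31.4
eef_pos: [0.5456, 0.0688, 0.3153]
eef_rot: [0.0, 1.0, -0.008, 0.001]
wrist_force: [0.5, 0.8, -0.6]
opening: 1.001
```

```bash
python3 goto.py .56 .3165 .25 -1; python3 - <<'E'
from h import *
s=cam('side');crop(s,240,60,440,300,2.5,'s14.png');crop(s,305,95,375,170,8,'s14b.png')
t=cam('top');crop(t,110,130,380,270,2.9,'t14.png')
E
```

```text
t 31.4 pos [0.5456 0.0688 0.3153] yaw -0.97 zaxis [ 1.2e-03 -1.0e-04 -1.0e+00] f [ 0.5  0.8 -0.6] open 1.001
turn first deg [ 0.01 -0.07  0.03]
shift cm [  1.01 -24.79   6.53]
```

View pics/s14.png

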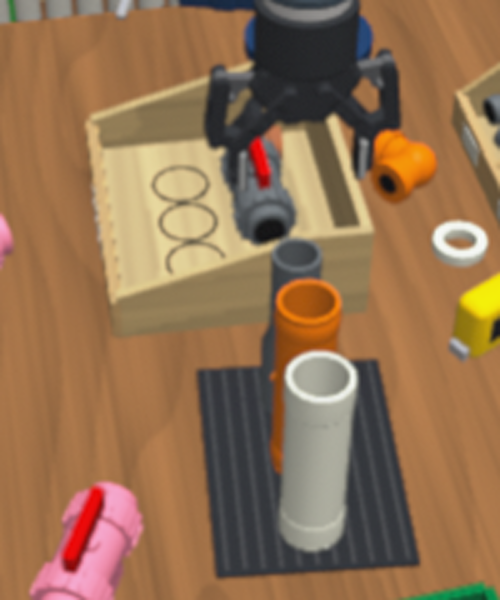

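View pics/t14.png

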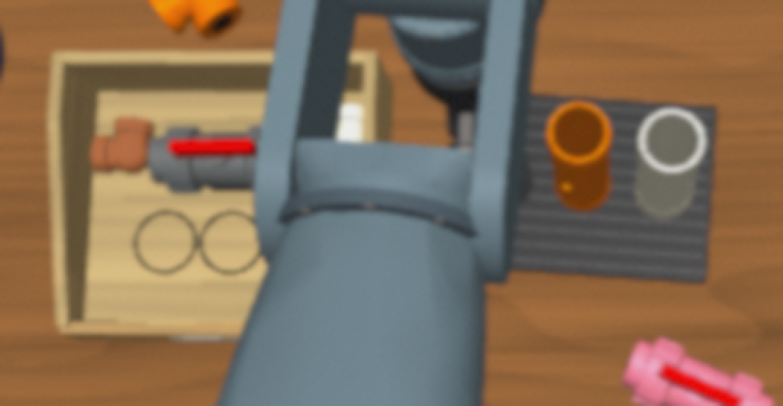

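View pics/s14b.png

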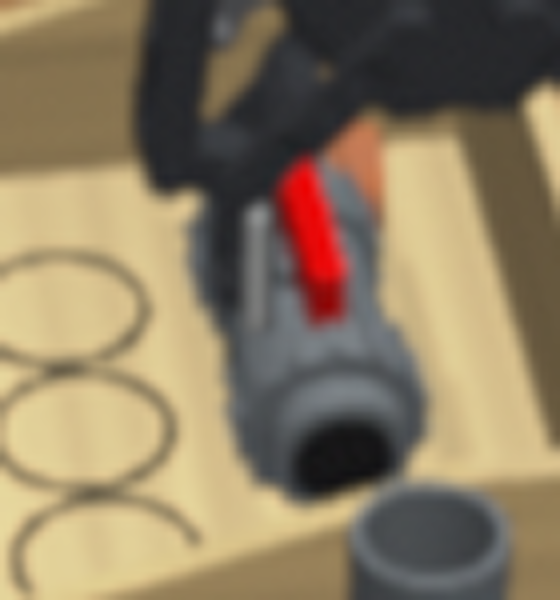

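The grey reducer stands too: all three are on the mat with the white ring stickers free. Now for the valve, moving above its handle.

move_arm:
  rows: "0.1 -1.8 0 0 0 0 1;0.1 -3 0 0 0 0 1;0.1 -3 0 0 0 0 1;0.1 -3 0 0 0 0 1;0.1 -3 0 0 0 0 1;0.1 -3 0 0 0 0 1;0.1 -3 0 0 0 0 1;0.1 -3 1 0 0 0 1;0.1 -1.5 2 0 0 0 1;0.1 -0.5 2 0 0 0 1;0 0 0 0 0 0 1;0 0 0 0 0 0 1"

```text
time_s: 32.7
eef_pos: [0.5591, 0.3163, 0.2637]
eef_rot: [0.001, 1.0, -0.008, -0.001]
wrist_force: [-0.0, 0.0, 0.5]
opening: 0.997
```

```bash
python3 goto.py .56 .3165 .148 -1; python3 - <<'E'
from h import *
s=cam('side');crop(s,250,20,430,200,3.3,'s15.png')
t=cam('top');crop(t,80,100,310,270,3.3,'t15.png')
E
```

```text
t 32.7 pos [0.5591 0.3163 0.2637] yaw -0.96 zaxis [-0.0026 -0.0011 -1.    ] f [-0.   0.   0.5] open 0.997
turn first deg [0.06 0.15 0.04]
shift cm [ 0.09 -0.02 11.57]
```

View pics/s15.png

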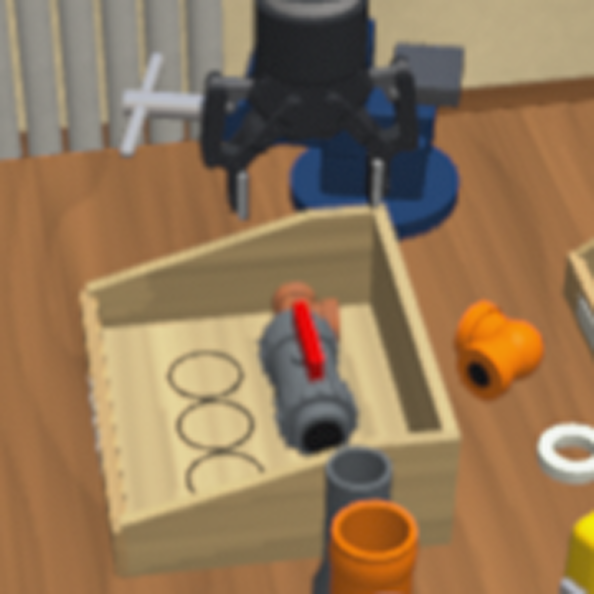

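View pics/t15.png

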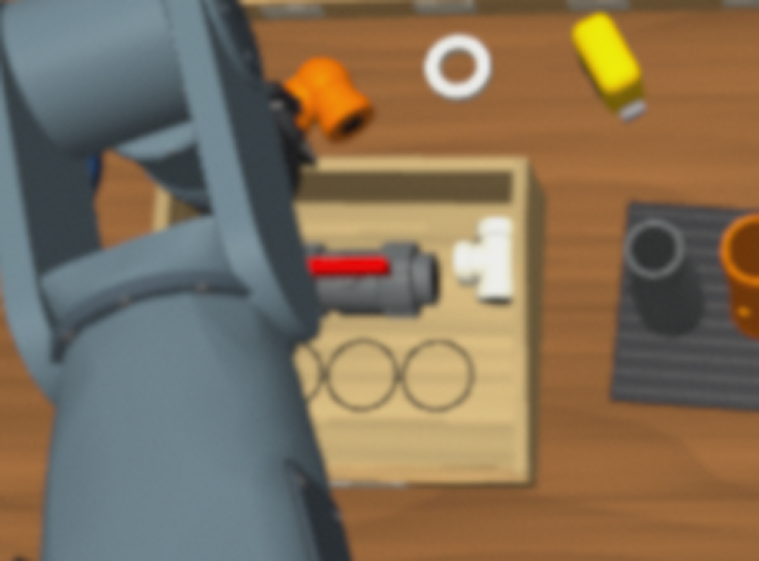

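I'll narrow the jaws to 0.6 to keep clear of the bin's back wall, then descend to the handle.

move_arm:
  rows: "0.1 0 1 0 0 0 0.6;0 0 2 0 0 0 0.6;0 0 2 0 0 0 0.6;0 0 2 0 0 0 0.6;0 0 1.5 0 0 0 0.6;0 0 1 0 0 0 0.6;0 0 1 0 0 0 0.6;0 0 0.5 0 0 0 0.6;0 0 0 0 0 0 0.6;0 0 0 0 0 0 0.6"

```text
time_s: 33.8
eef_pos: [0.561, 0.3167, 0.1555]
eef_rot: [-0.0, 1.0, -0.008, 0.0]
wrist_force: [-0.2, -0.2, 0.1]
opening: 0.598
```

```bash
python3 goto.py .56 .3165 .148 -1; python3 - <<'E'
from h import *
s=cam('side');crop(s,290,60,400,180,5,'s16.png')
E
```

```text
t 33.8 pos [0.561  0.3167 0.1555] yaw -0.97 zaxis [ 9.e-04  3.e-04 -1.e+00] f [-0.2 -0.2  0.1] open 0.598
turn first deg [-0.02 -0.05  0.03]
shift cm [-0.1   0.03  0.75]
```

View pics/s16.png

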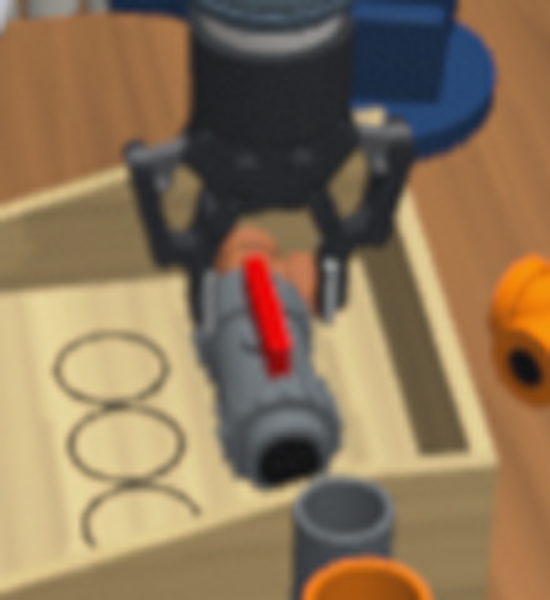

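move_arm:
  rows: "0 0 0.4 0 0 0 0.6;0 0 0.3 0 0 0 0.6;0 0 0 0 0 0 0.5;0 0 0 0 0 0 0.4;0 0 0 0 0 0 0.3;0 0 0 0 0 0 0.2;0 0 0 0 0 0 0.1;0 0 0 0 0 0 0;0 0 0 0 0 0 0;0 0 0 0 0 0 0;0 0 0 0 0 0 0;0 0 0 0 0 0 0"

```text
time_s: 35.05
eef_pos: [0.5609, 0.3166, 0.148]
eef_rot: [-0.0, 1.0, -0.008, 0.0]
wrist_force: [1.9, -0.2, 1.6]
opening: 0.137
```

```bash
python3 goto.py; python3 - <<'E'
from h import *
s=cam('side');crop(s,290,60,400,180,5,'s17.png')
E
```

```text
t 35.05 pos [0.5609 0.3166 0.148 ] yaw -0.97 zaxis [ 4.e-04  1.e-04 -1.e+00] f [ 1.9 -0.2  1.6] open 0.137
```

View pics/s17.png

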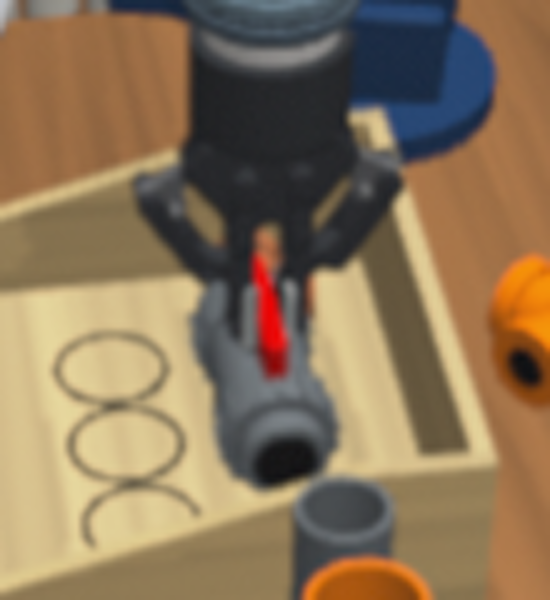

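Handle gripped at 0.137, which is about 12–13 mm, so it fits the bar. Lifting.

move_arm:
  rows: "0 0 -0.5 0 0 0 0;0 0 -1 0 0 0 0;0 0 -1.5 0 0 0 0;0 0 -2 0 0 0 0;0 0 0 0 0 0 0;0 0 0 0 0 0 0"

```text
time_s: 35.7
eef_pos: [0.561, 0.3167, 0.1989]
eef_rot: [-0.0, 1.0, -0.008, 0.001]
wrist_force: [-0.3, 0.1, -3.0]
opening: 0.135
```

```bash
python3 goto.py; python3 - <<'E'
from h import *
s=cam('side');crop(s,290,60,400,180,5,'s18.png')
E
```

```text
t 35.7 pos [0.561  0.3167 0.1989] yaw -0.97 zaxis [ 1.8e-03  7.0e-04 -1.0e+00] f [-0.3  0.1 -3. ] open 0.135
```

View pics/s18.png

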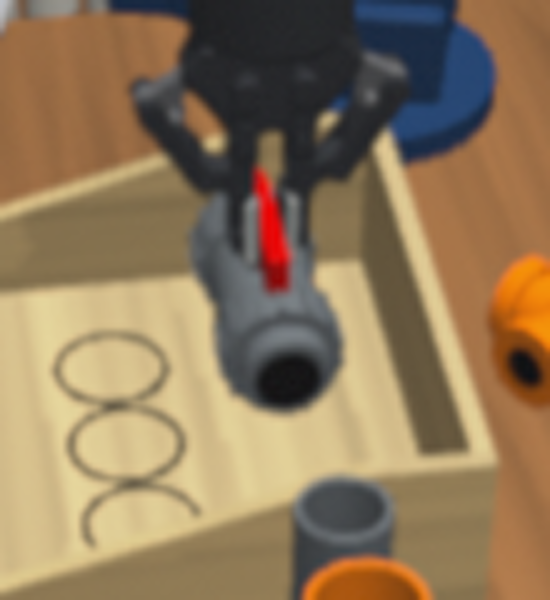

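move_arm:
  rows: "0 0 -2 0 0 0 0;0 0 -3 0 0 0 0;0 0 -3 0 0 0 0;0 0 -3 0 0 0 0;0 0 -3 0 0 0 0;0 0 -3 0 0 0 0;0 0 -1 0 0 0 0;0 1 0 0 0 0 0;0 2 0 0 0 0 0;0 3 0 0 0 0 0;0 3 0 0 0 0 0;0 3 0 0 0 0 0;0 3 0 0 0 0 0;0 3 0 0 0 0 0;0 3 0 0 0 0 0;0 3 0 0 0 0 0;0 3 0 0 0 0 0;0 3 0 0 0 0 0;0 3 0 0 0 0 0;0 3 0 0 0 0 0"

```text
time_s: 37.75
eef_pos: [0.5532, -0.0449, 0.3747]
eef_rot: [-0.001, 1.0, -0.009, -0.002]
wrist_force: [0.4, -0.5, -2.7]
opening: 0.138
```

move_arm:
  rows: "0 3 0 0 0 0 0;0 3 0 0 0 0 0;0 3 0 0 0 0 0;0 3 0 0 0 0 0;0 3 0 0 0 0 0;0 3 0 0 0 0 0;0 3 0 0 0 0 0;0 3 0 0 0 0 0;0 3 0 0 0 0 0;0 3 0 0 0 0 0;0 2 0 0 0 0 0;0 1 0 0 0 0 0;0 0 0 0 0 0 0"

```text
time_s: 39.05
eef_pos: [0.5479, -0.3743, 0.3752]
eef_rot: [-0.001, 1.0, -0.009, -0.001]
wrist_force: [-1.7, 0.5, -2.9]
opening: 0.139
```

move_arm:
  rows: "0 0 0 0 0 7 0;0 0 0 0 0 7 0;0 0 0 0 0 7 0;0 0 0 0 0 7 0;0 0 0 0 0 7 0;0 0 0 0 0 7 0;0 0 0 0 0 7 0;0 0 0 0 0 7 0;0 0 0 0 0 7 0;0 0 0 0 0 7 0;0 0 0 0 0 7 0;0 0 0 0 0 7 0;0 0 0 0 0 0 0;0 0 0 0 0 0 0"

```text
time_s: 40.45
eef_pos: [0.5491, -0.3722, 0.3774]
eef_rot: [-0.0, 0.739, -0.674, -0.001]
wrist_force: [-0.7, -0.6, -2.9]
opening: 0.138
```

```bash
python3 goto.py .555 -.376 .23; python3 - <<'E'
from h import *
s=cam('side');crop(s,310,180,510,480,2,'s19.png')
t=cam('top');crop(t,260,100,520,260,3,'t19.png')
E
```

```text
t 40.45 pos [ 0.5491 -0.3722  0.3774] yaw -84.73 zaxis [-6.e-04  9.e-04 -1.e+00] f [-0.7 -0.6 -2.9] open 0.138
shift cm [ 0.44 -0.56 14.74]
```

View pics/s19.png

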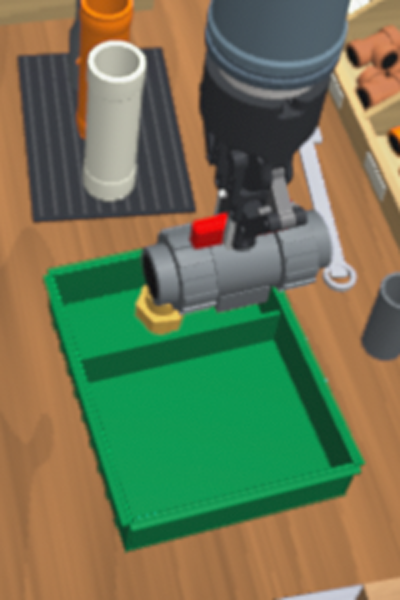

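View pics/t19.png

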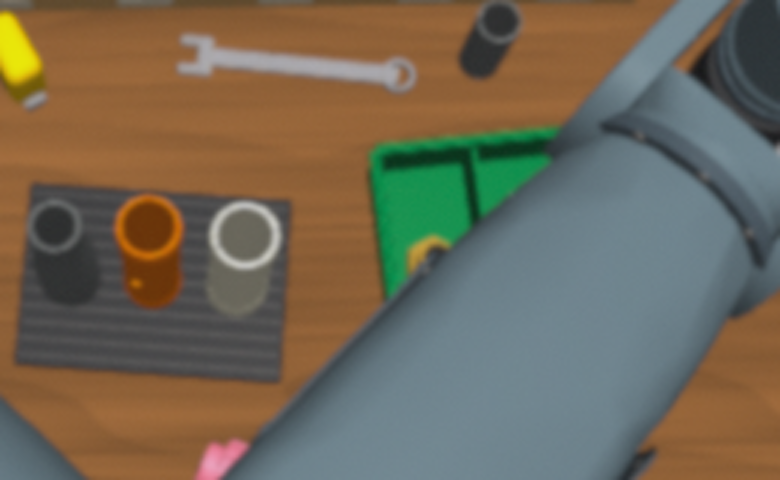

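```bash
python3 - <<'E'
from h import *
s=cam('side');t=cam('top')
def W(p,P):
    c,sn=np.cos(p[2]),np.sin(p[2]); P=np.array(P,float); return np.c_[p[0]+c*P[:,0]-sn*P[:,1],p[1]+sn*P[:,0]+c*P[:,1],P[:,2]]
p=[.5513,-.333,.0852]
loops=[[(.1,.125,.06),(.1,-.125,.06),(-.1,-.125,.06),(-.1,.125,.06)],[(-.096,.034,.05),(.096,.034,.05),(.096,.038,.05),(-.096,.038,.05)],[(.096,.034,.004),(.096,-.121,.004),(-.096,-.121,.004),(-.096,.034,.004)]]
for nm,c,b,f in (('side',s,(310,270,510,470),3),('top',t,(370,120,510,240),5)):
    im=cv2.imread(f'pics/{nm}0.png'); im=cv2.resize(im[b[1]:b[3],b[0]:b[2]],None,fx=f,fy=f,interpolation=cv2.INTER_CUBIC)
    for L in loops:
        q=((proj(c,W(p,L))-[b[0],b[1]]+.5)*f).round().astype(int); cv2.polylines(im,[q.reshape(-1,1,2)],True,(0,0,255),1)
    cv2.imwrite(f'pics/ov_{nm}.png',im)
E
```

```text
(no output)
```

View pics/ov_side.png

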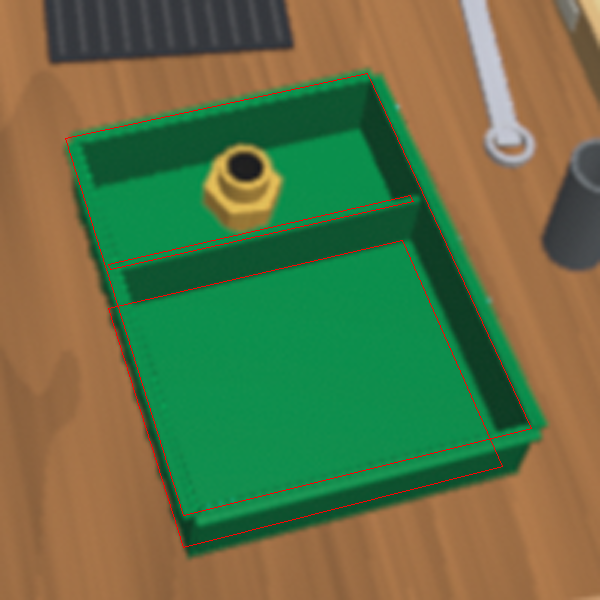

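View pics/ov_top.png

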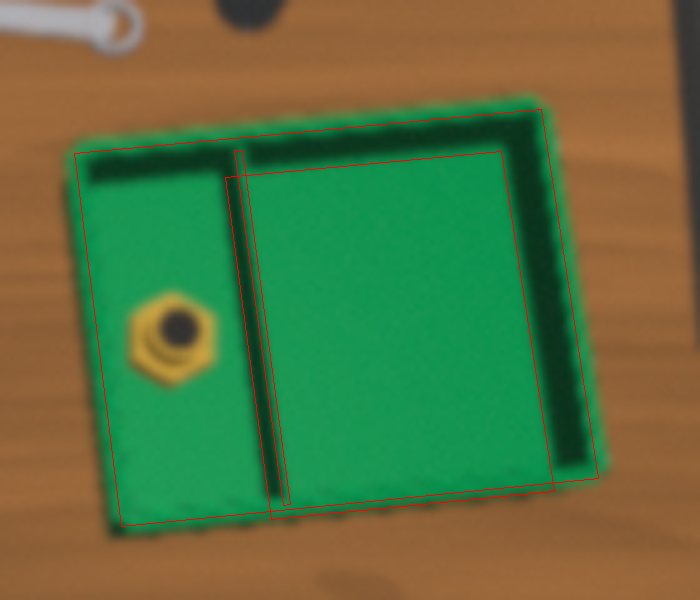

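The tray model fits both views within about 4 mm, so the target is the compartment middle. Descending.

move_arm:
  rows: "0.2 -0.3 1 0 0 0 0;0.2 -0.3 2 0 0 0 0;0 0 3 0 0 0 0;0 0 3 0 0 0 0;0 0 3 0 0 0 0;0 0 3 0 0 0 0;0 0 3 0 0 0 0;0 0 2 0 0 0 0;0 0 1 0 0 0 0;0 0 0.5 0 0 0 0;0 0 0 0 0 0 0;0 0 0 0 0 0 0"

```text
time_s: 41.85
eef_pos: [0.5559, -0.3774, 0.1642]
eef_rot: [0.0, 0.737, -0.675, 0.001]
wrist_force: [0.6, 0.1, -2.8]
opening: 0.136
```

```bash
python3 goto.py .555 -.376 .14; python3 - <<'E'
from h import *
s=cam('side');crop(s,310,230,510,470,2.5,'s20.png')
E
```

```text
t 41.85 pos [ 0.5559 -0.3774  0.1642] yaw -84.97 zaxis [ 0.0016 -0.0015 -1.    ] f [ 0.6  0.1 -2.8] open 0.136
shift cm [-0.15  0.08  2.42]
```

View pics/s20.png

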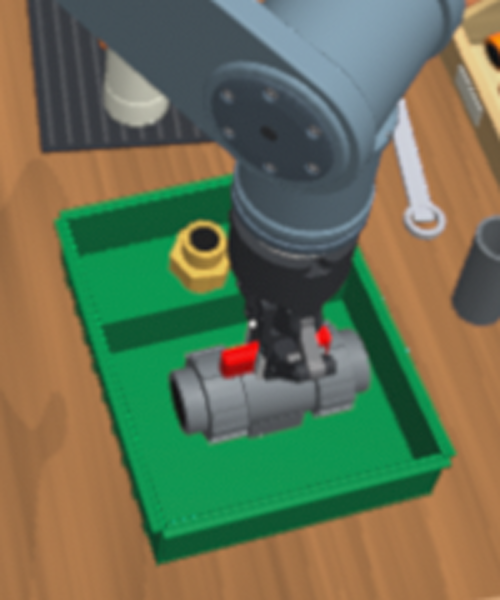

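move_arm:
  rows: "0 0 1 0 0 0 0;0 0 0.5 0 0 0 0;0 0 0.4 0 0 0 0;0 0 0.2 0 0 0 0;0 0 0 0 0 0 0;0 0 0 0 0 0 0"

```text
time_s: 42.5
eef_pos: [0.5554, -0.3769, 0.142]
eef_rot: [0.0, 0.737, -0.675, 0.0]
wrist_force: [-0.0, 0.7, -3.8]
opening: 0.135
```

move_arm:
  rows: "0 0 0.2 0 0 0 0;0 0 0 0 0 0 0;0 0 0 0 0 0 0"

```text
time_s: 42.8
eef_pos: [0.5554, -0.3769, 0.1401]
eef_rot: [0.0, 0.737, -0.675, 0.0]
wrist_force: [0.4, 0.1, -2.9]
opening: 0.134
```

move_arm:
  rows: "0 0 0.1 0 0 0 0;0 0 0 0 0 0 0;0 0 0 0 0 0 0"

```text
time_s: 43.1
eef_pos: [0.5556, -0.3771, 0.14]
eef_rot: [0.0, 0.737, -0.675, 0.001]
wrist_force: [-2.8, 1.3, 5.0]
opening: 0.138
```

move_arm:
  rows: "0 0 0 0 0 0 0.2;0 0 0 0 0 0 0.3;0 0 0 0 0 0 0.4;0 0 0 0 0 0 0.5;0 0 0 0 0 0 0.6;0 0 0 0 0 0 0.6;0 0 -1 0 0 0 0.6;0 0 -2 0 0 0 0.6;0 0 -3 0 0 0 1;0 0 -3 0 0 0 1;0 0 -3 0 0 0 1;0 0 -3 0 0 0 1;0 0 -3 0 0 0 1;0 0 0 0 0 0 1;0 0 0 0 0 0 1"

```text
time_s: 44.6
eef_pos: [0.5556, -0.377, 0.3207]
eef_rot: [0.0, 0.737, -0.675, 0.001]
wrist_force: [-0.0, 0.6, 0.2]
opening: 0.998
```

move_arm:
  rows: "0 0 0 0 0 -7 1;0 0 0 0 0 -7 1;0 0 0 0 0 -7 1;0 0 0 0 0 -7 1;0 0 0 0 0 -7 1;0 0 0 0 0 -7 1;0 0 0 0 0 -7 1;0 0 0 0 0 -7 1;0 0 0 0 0 -7 1;0 0 0 0 0 -7 1;0 0 0 0 0 -7 1;0 0 0 0 0 -7 1;0 0 0 0 0 0 1"

```text
time_s: 45.9
eef_pos: [0.5548, -0.3764, 0.3172]
eef_rot: [-0.001, 1.0, -0.008, -0.001]
wrist_force: [0.3, 0.6, 0.3]
opening: 0.998
```

```bash
python3 goto.py .5332 -.080 .33 -1; python3 - <<'E'
from h import *
s=cam('side');crop(s,310,180,510,470,2.2,'s21.png')
t=cam('top');crop(t,260,100,520,260,3,'t21.png')
E
```

```text
t 45.9 pos [ 0.5548 -0.3764  0.3172] yaw -0.91 zaxis [-0.0021  0.002  -1.    ] f [0.3 0.6 0.3] open 0.998
turn first deg [-0.11  0.12  0.09]
shift cm [ -2.68 -29.59  -1.28]
```

View pics/s21.png

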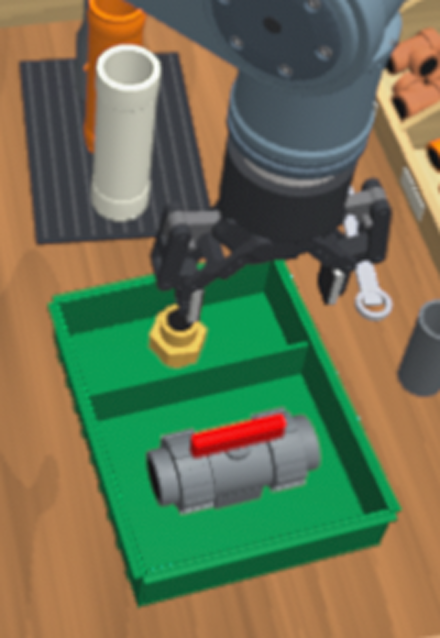

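View pics/t21.png

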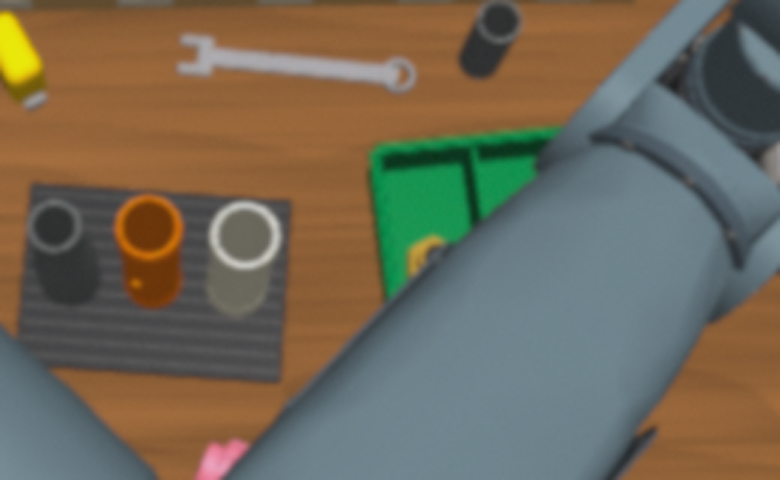

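The valve stands handle up in the larger compartment, released, and the couplings are still on the mat. Now I'll return white.

move_arm:
  rows: "0 -1 -0.5 0 0 0 1;-0.3 -3 -0.5 0 0 0 1;-0.3 -3 -0.3 0 0 0 1;-0.3 -3 0 0 0 0 1;-0.3 -3 0 0 0 0 1;-0.3 -3 0 0 0 0 1;-0.3 -3 0 0 0 0 1;-0.3 -3 0 0 0 0 1;-0.3 -3 0 0 0 0 1;-0.3 -2.5 0 0 0 0 1;-0.3 -1.6 0 0 0 0 1;0 -0.5 0 0 0 0 1;0 0 0 0 0 0 1;0 0 0 0 0 0 1"

```text
time_s: 47.4
eef_pos: [0.5305, -0.0811, 0.332]
eef_rot: [0.0, 1.0, -0.009, 0.0]
wrist_force: [0.0, 0.1, 0.8]
opening: 1.003
```

```bash
python3 goto.py .5332 -.080 .221 -1
```

```text
t 47.4 pos [ 0.5305 -0.0811  0.332 ] yaw -1.02 zaxis [ 2.e-04 -5.e-04 -1.e+00] f [0.  0.1 0.8] open 1.003
turn first deg [ 0.03 -0.01 -0.02]
shift cm [ 0.27 -0.11 11.1 ]
```

move_arm:
  rows: "0.3 -0.1 1 0 0 0 1;0 0 2 0 0 0 1;0 0 2 0 0 0 1;0 0 2 0 0 0 1;0 0 2 0 0 0 1;0 0 1.3 0 0 0 1;0 0 0.7 0 0 0 1;0 0 0 0 0 0 1;0 0 0 0 0 0 1;0 0 0 0 0 0 0.6;0 0 0 0 0 0 0.55;0 0 0 0 0 0 0.5;0 0 0 0 0 0 0.4;0 0 0 0 0 0 0.3;0 0 0 0 0 0 0.3;0 0 0 0 0 0 0.3;0 0 0 0 0 0 0.3;0 0 0 0 0 0 0.3;0 0 0 0 0 0 0.3"

```text
time_s: 49.3
eef_pos: [0.534, -0.0796, 0.223]
eef_rot: [0.0, 1.0, -0.008, 0.001]
wrist_force: [0.2, 0.1, 5.8]
opening: 0.587
```

move_arm:
  rows: "0 0 -0.5 0 0 0 0.3;0 0 -1.5 0 0 0 0.3;0 0 -2.5 0 0 0 0.3;0 0 -3 0 0 0 0.3;0 0 -3 0 0 0 0.3;0 0 -3 0 0 0 0.3;0 0 -3 0 0 0 0.3;0 0 -3 0 0 0 0.3;0 0 -3 0 0 0 0.3;0 0 -1.5 0 0 0 0.3;0 0 0 0 0 0 0.3;0 0 0 0 0 0 0.3"

```text
time_s: 50.5
eef_pos: [0.5331, -0.0793, 0.4604]
eef_rot: [-0.0, 1.0, -0.008, -0.001]
wrist_force: [0.9, 0.9, -2.3]
opening: 0.583
```

```bash
python3 goto.py .4912 .386 .46 -1
```

```text
t 50.5 pos [ 0.5331 -0.0793  0.4604] yaw -0.97 zaxis [-1.8e-03  7.0e-04 -1.0e+00] f [ 0.9  0.9 -2.3] open 0.583
turn first deg [-0.04  0.1   0.03]
shift cm [-5.000e+00 -4.645e+01  4.000e-02]
```

move_arm:
  rows: "0 -1.4 0 0 0 0 0.3;-0.3 -3 0 0 0 0 0.3;-0.4 -3 0 0 0 0 0.3;-0.4 -3 0 0 0 0 0.3;-0.4 -3 0 0 0 0 0.3;-0.4 -3 0 0 0 0 0.3;-0.4 -3 0 0 0 0 0.3;-0.4 -3 0 0 0 0 0.3;-0.4 -3 0 0 0 0 0.3;-0.4 -3 0 0 0 0 0.3;-0.4 -3 0 0 0 0 0.3;-0.4 -3 0 0 0 0 0.3;-0.4 -3 0 0 0 0 0.3;-0.4 -3 0 0 0 0 0.3;-0.3 -3 0 0 0 0 0.3;0 -2 0 0 0 0 0.3;0 -1 0 0 0 0 0.3;0 0 0 0 0 0 0.3;0 0 0 0 0 0 0.3"

```text
time_s: 52.4
eef_pos: [0.487, 0.3851, 0.461]
eef_rot: [0.001, 1.0, -0.008, -0.001]
wrist_force: [-0.4, -0.8, -0.8]
opening: 0.589
```

```bash
python3 goto.py .4912 .386 .25 -1
```

```text
t 52.4 pos [0.487  0.3851 0.461 ] yaw -0.97 zaxis [-0.0013 -0.0011 -1.    ] f [-0.4 -0.8 -0.8] open 0.589
turn first deg [0.07 0.07 0.03]
shift cm [ 0.42 -0.09 21.1 ]
```

move_arm:
  rows: "0.2 -0.1 1 0 0 0 0.3;0.2 0 2 0 0 0 0.3;0 0 3 0 0 0 0.3;0 0 3 0 0 0 0.3;0 0 3 0 0 0 0.3;0 0 3 0 0 0 0.3;0 0 3 0 0 0 0.3;0 0 2 0 0 0 0.3;0 0 1 0 0 0 0.3;0 0 0 0 0 0 0.3;0 0 0 0 0 0 0.3"

```text
time_s: 53.5
eef_pos: [0.4919, 0.3862, 0.2529]
eef_rot: [-0.0, 1.0, -0.009, 0.001]
wrist_force: [0.2, 0.6, -0.4]
opening: 0.587
```

```bash
python3 goto.py .4912 .386 .2285 -1; python3 - <<'E'
from h import *
s=cam('side');crop(s,240,0,440,200,3,'s22.png')
E
```

```text
t 53.5 pos [0.4919 0.3862 0.2529] yaw -1.01 zaxis [ 1.3e-03  6.0e-04 -1.0e+00] f [ 0.2  0.6 -0.4] open 0.587
turn first deg [-0.03 -0.07 -0.01]
shift cm [-0.07  0.02  2.44]
```

View pics/s22.png

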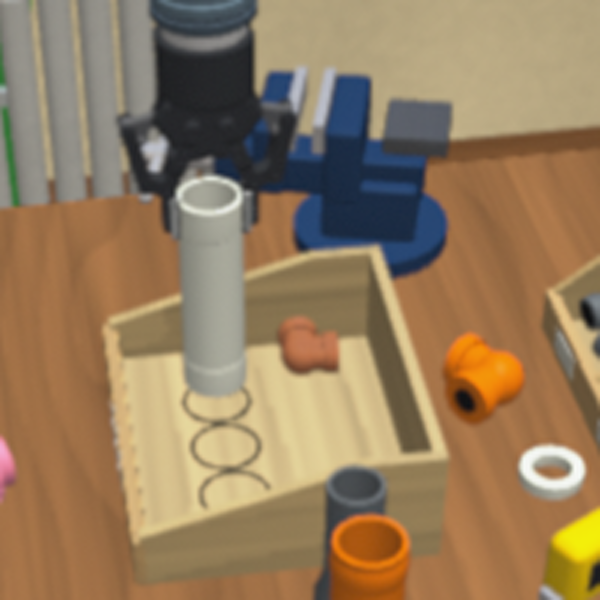

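move_arm:
  rows: "0 0 1 0 0 0 0.3;0 0 0.6 0 0 0 0.3;0 0 0.4 0 0 0 0.3;0 0 0.2 0 0 0 0.3;0 0 0 0 0 0 0.3;0 0 0 0 0 0 0.3"

```text
time_s: 54.15
eef_pos: [0.4913, 0.3865, 0.23]
eef_rot: [-0.0, 1.0, -0.008, 0.0]
wrist_force: [-0.5, 0.2, -2.0]
opening: 0.589
```

move_arm:
  rows: "0 0 0.2 0 0 0 0.3;0 0 0 0 0 0 0.3;0 0 0 0 0 0 0.3"

```text
time_s: 54.45
eef_pos: [0.4916, 0.3867, 0.229]
eef_rot: [-0.0, 1.0, -0.008, 0.001]
wrist_force: [-1.0, 0.1, 5.6]
opening: 0.583
```

Contact. Releasing, then rising towards orange.

move_arm:
  rows: "0 0 0 0 0 0 0.65;0 0 0 0 0 0 0.75;0 0 0 0 0 0 0.9;0 0 0 0 0 0 1;0 0 0 0 0 0 1;0 0 -1 0 0 0 1;0 0 -2 0 0 0 1;0 0 -2 0 0 0 1;0 0 -2 0 0 0 1;0 0 -2 0 0 0 1;0 0 -1 0 0 0 1;0 0 0 0 0 0 1"

```text
time_s: 55.65
eef_pos: [0.4919, 0.3868, 0.3303]
eef_rot: [-0.001, 1.0, -0.008, 0.002]
wrist_force: [0.1, 0.9, 0.2]
opening: 0.997
```

```bash
python3 goto.py .5394 -.0062 .33 -1; python3 - <<'E'
from h import *
s=cam('side');crop(s,240,0,440,200,3,'s23.png')
E
```

```text
t 55.65 pos [0.4919 0.3868 0.3303] yaw -0.97 zaxis [ 0.0036  0.0018 -1.    ] f [0.1 0.9 0.2] open 0.997
turn first deg [-0.11 -0.2   0.03]
shift cm [5.430e+00 3.921e+01 3.000e-02]
```

View pics/s23.png

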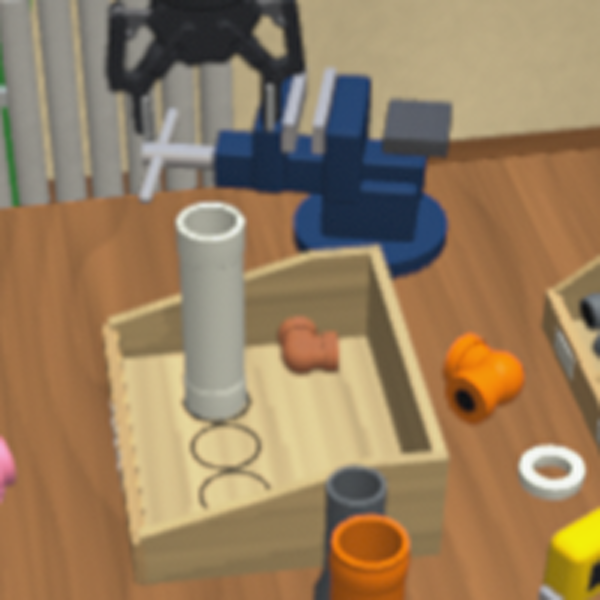

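move_arm:
  rows: "0 1.2 0 0 0 0 1;0.4 3 0 0 0 0 1;0.4 3 0 0 0 0 1;0.4 3 0 0 0 0 1;0.4 3 0 0 0 0 1;0.4 3 0 0 0 0 1;0.4 3 0 0 0 0 1;0.4 3 0 0 0 0 1;0.4 3 0 0 0 0 1;0.4 3 0 0 0 0 1;0.4 3 0 0 0 0 1;0.4 3 0 0 0 0 1;0.4 3 0 0 0 0 1;0.4 1.5 0 0 0 0 1;0.2 0.5 0 0 0 0 1;0 0 0 0 0 0 1;0 0 0 0 0 0 1"

```text
time_s: 57.4
eef_pos: [0.5384, -0.0056, 0.3276]
eef_rot: [-0.0, 1.0, -0.008, -0.0]
wrist_force: [1.1, 0.4, 0.4]
opening: 1.001
```

```bash
python3 goto.py .5394 -.0062 .222 -1
```

```text
t 57.4 pos [ 0.5384 -0.0056  0.3276] yaw -0.93 zaxis [-7.e-04  6.e-04 -1.e+00] f [1.1 0.4 0.4] open 1.001
turn first deg [-0.03  0.04  0.07]
shift cm [ 0.1   0.06 10.56]
```

move_arm:
  rows: "0.1 0 1 0 0 0 1;0 0 2 0 0 0 1;0 0 2 0 0 0 1;0 0 2 0 0 0 1;0 0 2 0 0 0 1;0 0 1 0 0 0 1;0 0 0.5 0 0 0 1;0 0 0 0 0 0 1;0 0 0 0 0 0 1;0 0 0 0 0 0 0.6;0 0 0 0 0 0 0.55;0 0 0 0 0 0 0.5;0 0 0 0 0 0 0.4;0 0 0 0 0 0 0.3;0 0 0 0 0 0 0.3;0 0 0 0 0 0 0.3;0 0 0 0 0 0 0.3;0 0 0 0 0 0 0.3;0 0 0 0 0 0 0.3"

```text
time_s: 59.3
eef_pos: [0.5402, -0.0066, 0.2239]
eef_rot: [0.0, 1.0, -0.008, 0.001]
wrist_force: [-0.3, 0.9, 6.2]
opening: 0.573
```

move_arm:
  rows: "0 0 -0.5 0 0 0 0.3;0 0 -1.5 0 0 0 0.3;0 0 -2.5 0 0 0 0.3;0 0 -3 0 0 0 0.3;0 0 -3 0 0 0 0.3;0 0 -3 0 0 0 0.3;0 0 -3 0 0 0 0.3;0 0 -3 0 0 0 0.3;0 0 -3 0 0 0 0.3;0 0 -1.5 0 0 0 0.3;0 0 0 0 0 0 0.3;0 0 0 0 0 0 0.3"

```text
time_s: 60.5
eef_pos: [0.5393, -0.0064, 0.4614]
eef_rot: [-0.0, 1.0, -0.008, -0.001]
wrist_force: [-0.7, 0.9, -1.3]
opening: 0.575
```

```bash
python3 goto.py .489 .3228 .46 -1
```

```text
t 60.5 pos [ 0.5393 -0.0064  0.4614] yaw -0.97 zaxis [-1.9e-03  4.0e-04 -1.0e+00] f [-0.7  0.9 -1.3] open 0.575
turn first deg [-0.02  0.11  0.03]
shift cm [ -5.6  -32.83   0.14]
```

move_arm:
  rows: "-0.1 -1.3 0 0 0 0 0.3;-0.5 -3 0 0 0 0 0.3;-0.5 -3 0 0 0 0 0.3;-0.5 -3 0 0 0 0 0.3;-0.5 -3 0 0 0 0 0.3;-0.5 -3 0 0 0 0 0.3;-0.5 -3 0 0 0 0 0.3;-0.5 -3 0 0 0 0 0.3;-0.5 -3 0 0 0 0 0.3;-0.5 -3 0 0 0 0 0.3;-0.5 -2.5 0 0 0 0 0.3;-0.5 -2 0 0 0 0 0.3;0 0 0 0 0 0 0.3;0 0 1 0 0 0 0.3;0 0 2 0 0 0 0.3;0 0 2 0 0 0 0.3;0 0 0 0 0 0 0.3;0 0 0 0 0 0 0.3"

```text
time_s: 62.3
eef_pos: [0.4891, 0.3217, 0.4121]
eef_rot: [0.0, 1.0, -0.009, -0.001]
wrist_force: [0.4, -0.6, -1.1]
opening: 0.574
```

```bash
python3 goto.py .4892 .3226 .25 -1
```

```text
t 62.3 pos [0.4891 0.3217 0.4121] yaw -1.03 zaxis [-1.7e-03 -9.0e-04 -1.0e+00] f [ 0.4 -0.6 -1.1] open 0.574
turn first deg [ 0.05  0.09 -0.03]
shift cm [ 1.000e-02 -9.000e-02  1.621e+01]
```

move_arm:
  rows: "0 -0.1 1 0 0 0 0.3;0 0 2 0 0 0 0.3;0 0 3 0 0 0 0.3;0 0 3 0 0 0 0.3;0 0 3 0 0 0 0.3;0 0 2 0 0 0 0.3;0 0 1.5 0 0 0 0.3;0 0 0.5 0 0 0 0.3;0 0 0 0 0 0 0.3;0 0 0 0 0 0 0.3"

```text
time_s: 63.3
eef_pos: [0.4899, 0.3237, 0.2542]
eef_rot: [-0.0, 1.0, -0.008, 0.001]
wrist_force: [0.2, 0.7, -1.1]
opening: 0.577
```

```bash
python3 goto.py .4892 .3226 .229 -1; python3 - <<'E'
from h import *
s=cam('side');crop(s,240,0,440,200,3,'s24.png')
E
```

```text
t 63.3 pos [0.4899 0.3237 0.2542] yaw -0.97 zaxis [ 2.1e-03  8.0e-04 -1.0e+00] f [ 0.2  0.7 -1.1] open 0.577
turn first deg [-0.05 -0.12  0.03]
shift cm [-0.07  0.11  2.52]
```

View pics/s24.png

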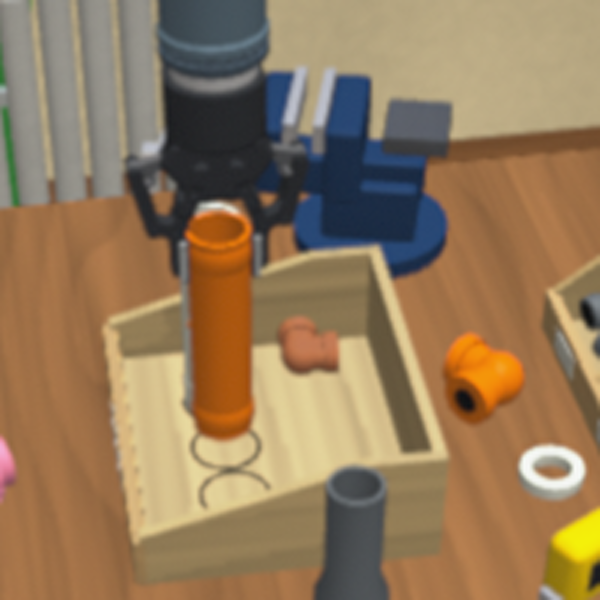

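move_arm:
  rows: "0 0.1 1 0 0 0 0.3;0 0 0.6 0 0 0 0.3;0 0 0.4 0 0 0 0.3;0 0 0.2 0 0 0 0.3;0 0 0 0 0 0 0.3;0 0 0 0 0 0 0.3"

```text
time_s: 63.95
eef_pos: [0.4893, 0.3225, 0.231]
eef_rot: [-0.0, 1.0, -0.008, 0.0]
wrist_force: [-0.1, 0.2, -1.9]
opening: 0.572
```

move_arm:
  rows: "0 0 0.2 0 0 0 0.3;0 0 0 0 0 0 0.3;0 0 0 0 0 0 0.3"

```text
time_s: 64.25
eef_pos: [0.4896, 0.3227, 0.2299]
eef_rot: [-0.0, 1.0, -0.008, 0.001]
wrist_force: [-1.1, -1.0, 5.0]
opening: 0.569
```

move_arm:
  rows: "0 0 0 0 0 0 0.65;0 0 0 0 0 0 0.75;0 0 0 0 0 0 0.9;0 0 0 0 0 0 1;0 0 0 0 0 0 1;0 0 -1 0 0 0 1;0 0 -2 0 0 0 1;0 0 -2 0 0 0 1;0 0 -2 0 0 0 1;0 0 -2 0 0 0 1;0 0 -1 0 0 0 1;0 0 0 0 0 0 1"

```text
time_s: 65.45
eef_pos: [0.4898, 0.3227, 0.3311]
eef_rot: [-0.001, 1.0, -0.008, 0.002]
wrist_force: [0.6, 0.3, 0.4]
opening: 1.003
```

```bash
python3 goto.py .5457 .0688 .33 -1; python3 - <<'E'
from h import *
s=cam('side');crop(s,240,0,440,200,3,'s25.png')
E
```

```text
t 65.45 pos [0.4898 0.3227 0.3311] yaw -0.97 zaxis [ 0.0036  0.0014 -1.    ] f [0.6 0.3 0.4] open 1.003
turn first deg [-0.09 -0.2   0.03]
shift cm [ 6.03 25.29  0.11]
```

View pics/s25.png

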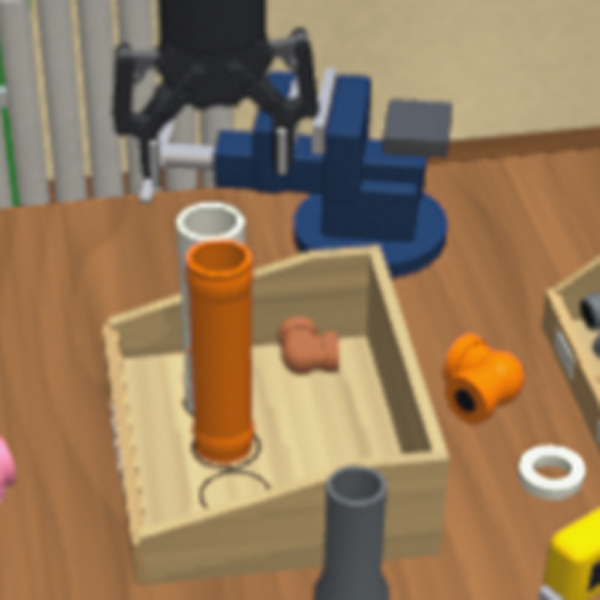

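move_arm:
  rows: "0.4 1.3 0 0 0 0 1;0.7 3 0 0 0 0 1;0.7 3 0 0 0 0 1;0.7 3 0 0 0 0 1;0.7 3 0 0 0 0 1;0.7 3 0 0 0 0 1;0.7 3 0 0 0 0 1;0.7 3 0 0 0 0 1;0.5 2 0 0 0 0 1;0.2 1 0 0 0 0 1;0 0 0 0 0 0 1;0 0 2 0 0 0 1;0 0 2 0 0 0 1;0 0 0 0 0 0 1;0 0 0 0 0 0 1"

```text
time_s: 67.0
eef_pos: [0.5445, 0.0693, 0.2887]
eef_rot: [-0.0, 1.0, -0.008, -0.001]
wrist_force: [-0.5, -1.2, -0.4]
opening: 0.997
```

```bash
python3 goto.py .5457 .0688 .2056 -1
```

```text
t 67.0 pos [0.5445 0.0693 0.2887] yaw -0.91 zaxis [-1.2e-03  3.0e-04 -1.0e+00] f [-0.5 -1.2 -0.4] open 0.997
turn first deg [-0.02  0.07  0.09]
shift cm [0.12 0.04 8.31]
```

move_arm:
  rows: "0.1 0 1 0 0 0 1;0 0 2 0 0 0 1;0 0 2 0 0 0 1;0 0 2 0 0 0 1;0 0 0.8 0 0 0 1;0 0 0.4 0 0 0 1;0 0 0 0 0 0 1;0 0 0 0 0 0 1;0 0 0 0 0 0 0.6;0 0 0 0 0 0 0.5;0 0 0 0 0 0 0.4;0 0 0 0 0 0 0.2;0 0 0 0 0 0 0.2;0 0 0 0 0 0 0.2;0 0 0 0 0 0 0.2;0 0 0 0 0 0 0.2;0 0 0 0 0 0 0.2;0 0 0 0 0 0 0.2"

```text
time_s: 68.8
eef_pos: [0.5463, 0.0684, 0.2075]
eef_rot: [0.0, 1.0, -0.008, 0.001]
wrist_force: [0.6, 0.5, 4.3]
opening: 0.475
```

move_arm:
  rows: "0 0 -0.5 0 0 0 0.2;0 0 -1.5 0 0 0 0.2;0 0 -2 0 0 0 0.2;0 0 -3 0 0 0 0.2;0 0 -3 0 0 0 0.2;0 0 -3 0 0 0 0.2;0 0 -2 0 0 0 0.2;0 0 -1 0 0 0 0.2;0 0 0 0 0 0 0.2;0 0 0 0 0 0 0.2"

```text
time_s: 69.8
eef_pos: [0.5454, 0.0685, 0.3659]
eef_rot: [-0.0, 1.0, -0.008, -0.001]
wrist_force: [-1.0, 1.3, -1.7]
opening: 0.473
```

```bash
python3 goto.py .487 .2599 .235 -1
```

```text
t 69.8 pos [0.5454 0.0685 0.3659] yaw -0.97 zaxis [-1.6e-03  1.0e-04 -1.0e+00] f [-1.   1.3 -1.7] open 0.473
turn first deg [-0.01  0.09  0.03]
shift cm [ -6.17 -19.04  13.09]
```

move_arm:
  rows: "-0.4 -1 0 0 0 0 0.2;-1 -3 0 0 0 0 0.2;-1 -3 0 0 0 0 0.2;-1 -3 0 0 0 0 0.2;-1 -3 0 0 0 0 0.2;-0.8 -2.5 0 0 0 0 0.2;-0.6 -2 0 0 0 0 0.2;-0.4 -1 0 0 0 0 0.2;0 -0.5 0 0 0 0 0.2;0 0 0 0 0 0 0.2;0 0 0 0 0 0 0.2"

```text
time_s: 70.9
eef_pos: [0.4873, 0.2588, 0.3666]
eef_rot: [0.0, 1.0, -0.009, -0.0]
wrist_force: [-0.1, 0.5, -1.4]
opening: 0.471
```

```bash
python3 goto.py .487 .2599 .235 -1; python3 - <<'E'
from h import *
s=cam('side');crop(s,240,0,440,200,3,'s26.png')
E
```

```text
t 70.9 pos [0.4873 0.2588 0.3666] yaw -1.0 zaxis [-4.e-04 -5.e-04 -1.e+00] f [-0.1  0.5 -1.4] open 0.471
turn first deg [ 0.03  0.02 -0.  ]
shift cm [-0.03 -0.11 13.16]
```

View pics/s26.png

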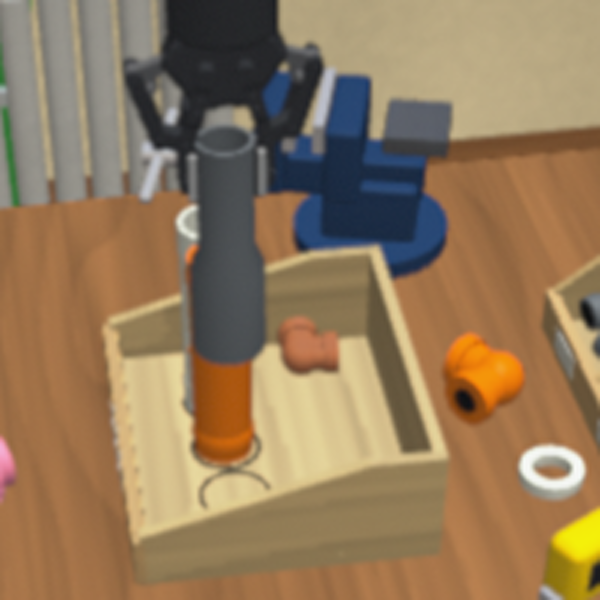

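move_arm:
  rows: "0 0 1 0 0 0 0.2;0 0 2.5 0 0 0 0.2;0 0 3 0 0 0 0.2;0 0 3 0 0 0 0.2;0 0 2 0 0 0 0.2;0 0 1.5 0 0 0 0.2;0 0 0.5 0 0 0 0.2;0 0 0 0 0 0 0.2;0 0 0 0 0 0 0.2"

```text
time_s: 71.85
eef_pos: [0.4878, 0.2595, 0.233]
eef_rot: [-0.0, 1.0, -0.009, 0.001]
wrist_force: [-0.0, -0.5, -1.3]
opening: 0.474
```

```bash
python3 goto.py .487 .2597 .2135 -1
```

```text
t 71.85 pos [0.4878 0.2595 0.233 ] yaw -0.98 zaxis [ 1.8e-03  5.0e-04 -1.0e+00] f [-0.  -0.5 -1.3] open 0.474
turn first deg [-0.03 -0.1   0.02]
shift cm [-0.08 -0.01  1.95]
```

move_arm:
  rows: "0 0 0.8 0 0 0 0.2;0 0 0.5 0 0 0 0.2;0 0 0.3 0 0 0 0.2;0 0 0.1 0 0 0 0.2;0 0 0 0 0 0 0.2;0 0 0 0 0 0 0.2"

```text
time_s: 72.45
eef_pos: [0.4872, 0.2595, 0.215]
eef_rot: [-0.0, 1.0, -0.008, 0.0]
wrist_force: [0.5, 0.4, -0.6]
opening: 0.472
```

move_arm:
  rows: "0 0 0.2 0 0 0 0.2;0 0 0 0 0 0 0.2;0 0 0 0 0 0 0.2"

```text
time_s: 72.75
eef_pos: [0.4875, 0.2596, 0.2135]
eef_rot: [-0.0, 1.0, -0.008, 0.001]
wrist_force: [-0.4, -0.1, 3.1]
opening: 0.471
```

move_arm:
  rows: "0 0 0 0 0 0 0.55;0 0 0 0 0 0 0.65;0 0 0 0 0 0 0.8;0 0 0 0 0 0 1;0 0 0 0 0 0 1;0 0 0 0 0 0 1;0 0 -1 0 0 0 1;0 0 -2 0 0 0 1;0 0 -2 0 0 0 1;0 0 -2 0 0 0 1;0 0 -3 0 0 0 1;0 0 -3 0 0 0 1;0 0 -3 0 0 0 1;0 0 0 0 0 0 1"

```text
time_s: 74.15
eef_pos: [0.4887, 0.26, 0.379]
eef_rot: [-0.001, 1.0, -0.008, 0.005]
wrist_force: [0.7, 0.7, 0.8]
opening: 1.0
```

move_arm:
  rows: "-1 1 0 0 0 0 1;-1 3 0 0 0 0 1;-1 3 0 0 0 0 1;-1 3 0 0 0 0 1;-1 3 0 0 0 0 1;-1 3 0 0 0 0 1;-1 3 0 0 0 0 1;-1 3 0 0 0 0 1;-1 2 0 0 0 0 1;0 0 0 0 0 0 1;0 0 0 0 0 0 1;0 0 0 0 0 0 1"

```text
time_s: 75.35
eef_pos: [0.3932, 0.0216, 0.3729]
eef_rot: [-0.0, 1.0, -0.008, 0.0]
wrist_force: [-0.0, 0.3, -1.0]
opening: 0.997
```

```bash
python3 goto.py; python3 - <<'E'
from h import *
s=cam('side');t=cam('top');crop(t,110,130,310,270,4,'t30.png');cv2.imwrite('pics/s30.png',s['color'])
im=cv2.imread('pics/top0.png')
a=cv2.resize(im[130:270,110:260],None,fx=2.6,fy=2.6);b=cv2.resize(t['color'][130:270,110:260],None,fx=2.6,fy=2.6)
cv2.imwrite('pics/cmp.png',np.hstack([a,b]))
T=lambda x,y:(x/4+110-.375,y/4+130-.375)
E
```

```text
t 75.35 pos [0.3932 0.0216 0.3729] yaw -0.94 zaxis [ 1.e-04  4.e-04 -1.e+00] f [-0.   0.3 -1. ] open 0.997
```

View pics/s30.png

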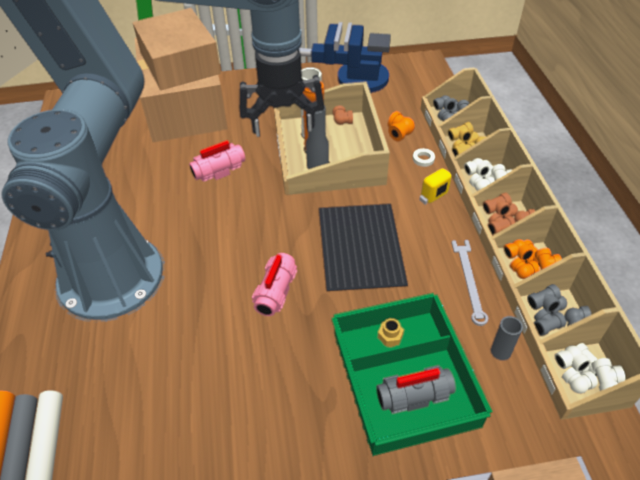

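View pics/cmp.png

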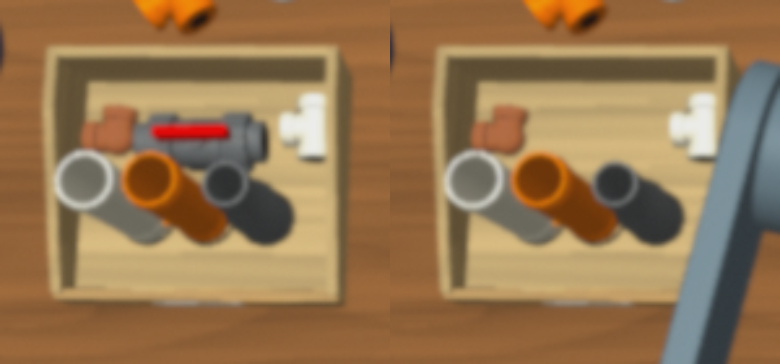

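The before and after crops of the bin agree to about a pixel for all three couplings, the elbow and the tee. The valve is in the tray and the arm is clear of everything. Handing in.

```bash
python3 - <<'E'
from bench import ctrl
print(ctrl.hand_in())
E
```

```text
the job is handed in; nothing more can be done
None
```

The job is done and handed in, with about 75 s of the 144 s used; the hand-in reports no verdict.

- **What I did:** I stood the white, orange and grey couplings on the mat. Then I lifted the grey valve by its red handle and set it handle up in the middle of the tray's larger compartment. After that I stood each coupling back on its own ring. Each set-down was lowered until the wrist force showed contact, then released.
- **Last checks:** The before and after top views match to about a pixel (2–3 mm) for all three couplings, the elbow and the tee. The gripper let go of each coupling within about 1 mm of where it first gripped it. The side view shows the valve upright in the larger compartment, the nipple where it was, and the arm well clear.
- **Small disagreements:** The two cameras differed by 3–4 mm in x for the coupling tops and the handle, and my tray fit was 3–4 mm off in the side view. I judged both small against the tolerances. No check failed.

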